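Pack the field sampling kit

ROBOT

A 7-joint arm with a two-finger parallel gripper is mounted at the origin on a cart in front of the work surface, level with it; the furniture and walls round the work are solid. World frame = base frame: x ahead of the robot, y to its left, z up, the work surface at z = 0. Lengths are in m, angles in rad, forces in N, time in s.
With the tool pointing down it reaches from about 0.425 to 0.8 m from the base axis. Payload 8.3 kg.
Tool frame: the origin (TCP) lies at the very end of the fingers, on their centre line; the grasp point (between the pads) lies 19 mm behind it (bot.grip_depth is the distance from the TCP to the grasp point, in m); z points along the fingers, y is the direction in which the jaws open and shut (so a half turn about z gives the same grasp; the last joint's range is limited). The gripper opens to 85 mm and grips with 20 to 120 N. Pads are 22 mm wide; open, the fingers measure 114 mm over their backs; the gripper's body (76 mm by 85 mm) begins 54 mm behind the grasp point. The pads swing forward as they close: fully open they stand 13 mm farther back than shut.
Start: joints at [1.117, 0.383, 0.016, 1.37, -0.006, 1.388, -0.046], TCP at [0.238, -0.578, 0.231] pointing down, gripper open.
Joint ranges: [-2.95, 2.95], [-0.25, 2.06], [-1.52, 1.56], [0.18, 2.33], [-1.44, 4.58], [0.02, 2.06], [-3.01, 3.01]. Speed limits (rad/s): [2.39, 2.39, 3.01, 3.01, 3.14, 3.14, 3.14].

INTERFACE

Orientations are given as a unit quaternion [w, x, y, z].
In Python, from station import get_obs, optics, ticket, look_for, outline_of, tip_of, bot gives the robot as it stands.
- The arm moves only by the tool apply_moves, never from a script. Its arguments are lists of equal length, an entry for each row: "dp": the shift along the tool's x, y, z in m, a list of three; "delta_rot": the turn, a rotation vector about the tool's x, y, z in rad, a list of three; "hand": the opening, from -1 (shut) to 1 (fully open), so that 0 is half open. A call has 1 to 20 rows; each row is the pose to reach, as a shift and turn from the pose commanded when the call began, along the tool's axes at that moment; what a row does not reach only later rows make up. A row lasts 1/10 s, in which the tool goes at most 50 mm and 8.59 degrees, less where a joint would pass 70% of its speed; a pose out of reach is approached as far as the arm can. A call with a gripper value outside its range is refused whole. The fingers move at their own pace and stop on an object; "squeeze" is the grip in N (left out, the last holds). Time passes only in rows, so rows that repeat a pose let the fingers close. It gives the time, the measured TCP pose, the force and the opening at its end, in the units of the state.
- get_obs(): the state, without advancing time (a new reading comes with each control period).
- optics.snapshot(name): name is "scene" or "top"; returns the picture (420x560x3 uint8, blue, green, red); there is no depth.
- optics.camera_model(name): a dict with "camera_matrix" (3x3 intrinsics, pixels), "eye" and "orientation" of the camera in the world. Camera axes: x right, y up, looking along -z (the intrinsics and any distortion apply to the point x, -y, -z); pixel columns grow to the right and rows downward; lengths in m; the calibration is good to about 2 mm. A picture is of the moment at which its call begins. camera_model takes no time and is no camera call.
- ticket.close_job(): hands the job in, once; it reports no verdict.
Trained networks look in the newest picture that a camera, given by its name, has taken for a name from the list of things; names that differ only in an ending like _2 or _b are one class to them, and where a whole thing is asked for, a point or a joint stands for the part that bears it (a point fixed in the world has none). Each returns a list of dicts, best first, with "score" (0 to 1); they miss things now and then, are a little off and sometimes report something else, mostly with a low value. They report only what shows in the picture. A call takes as long as a camera call.
- look_for(label, camera): "at" ([x, y, z] in m, in the coordinates of the camera as it stood for that picture, good to about 4 mm: the middle of the surface that is visible of it).
- outline_of(label, camera): "mask" (420x560 bool, what is visible of it).
- tip_of(label, camera): "at" ([x, y, z] in m, in the coordinates of the camera as it stood for that picture, good to about 4 mm: a listed point, or the origin of a listed thing).
The state is a dict: "time": time; "qpos": joint angles; "joint_vel": joint speeds; "effort": joint torques, N m; "position": TCP position; "eef_rot": TCP orientation; "contact_force": force on the tool from outside, world axes, zero at the start; "wrist_torque": the same for the moment, N m; "gripper_width": finger opening in m.
Only numpy, scipy, OpenCV 4.12 (cv2) and the standard library are available. Lean on these libraries where they do the work, as an engineer would, in place of code of your own. Each camera call takes 0.05 s, during which the arm holds its last target.

TASK

Pack the sampling kit: stand the amber screw-cap bottle in the foam insert with the wide round well and the dropper bottle in the insert with the narrow round well. Stand the yellow-lidded specimen cup upright in the long cardboard box, close against either one of its short ends, and only after that set the grey foam brick flat on the box's floor in the gap that is left, so the cup cannot shift. Leave everything upright, fully seated and let go.

Things in the scene. Friction and masses are not known exactly. Their poses are not given: they have to be found in the camera images.
- specimen_cup_mid (a point): Centre (half-way up, 35 mm above its underside) of the specimen cup: white tapering round cup with a yellow lid, 58 mm diameter at the lid, 70 mm tall, the lid being its top 14 mm; the wall below tapers from 52 mm under the lid to 45 mm at the foot. Its z axis points up through the lid. The lid is fixed. About 60 g.
- amber_bottle_mid (a point): Centre (44 mm above its underside) of the amber bottle with a blue screw cap: round, 47 mm diameter, 88 mm tall. z axis up. The cap is fixed. About 90 g.
- dropper_mid (a point): Centre (51 mm above its underside) of the slim amber dropper bottle with a black rubber bulb on top: round, 34 mm diameter up to 58 mm above its underside, narrower above, 102 mm tall in all. z axis up. About 50 g.
- foam_brick_mid (a point): Centre (32 mm above its underside) of the plain grey, firm foam brick: 50 mm along its x axis, 68 mm along its y axis, 64 mm tall (z). About 40 g. Treat as rigid.
- insert_wide_well (a point): Centre of the bottom of the wide round well in a fixed dark grey foam insert (88 x 88 x 28 mm on a card base): well 61 mm in diameter, 20 mm deep (its floor lined with white paper) with a 4 mm chamfered mouth; this point lies 8 mm above the worktop and the insert's top 28 mm above it.
- insert_narrow_well (a point): Centre of the bottom of the narrow round well in a second fixed dark grey foam insert of the same outer size: well 46 mm in diameter, 20 mm deep (its floor lined with white paper) with a 4 mm chamfered mouth; this point lies 8 mm above the worktop and the insert's top 28 mm above it.
- pack_box_floor (a point): Centre of the inner floor (4 mm above the worktop) of the long open cardboard box, which is fixed to the worktop: inside 70 mm along its x axis and 144 mm along its y axis (the long way), walls 5 mm thick, their tops 28 mm above the worktop. Cup (58 mm) and brick (68 mm along the box's length, 50 mm across it) just fit one behind the other with 18 mm to spare, so hold each above the walls and set the cup within about 10 mm of a short end wall.

How it is judged:
By the outcome, as a careful person would: the job done as asked, in the order asked, and still so for the second after the job is handed in, with the robot touching nothing.
It also fails if it takes over 104 s, if anything falls off the work surface, if the arm or the gripper's body presses on something with over 40 N, if the wrist force passes 120 N, or if a joint passes its speed limit or range.

## Working session

There is one attempt and no reset: what is moved stays moved. The work goes in short steps, Python scripts to look and compute and a tool call to move; the robot and the scene stay as the last step left them, time stands still between calls to the robot, and variables do not carry over. Pictures are saved under pics/ and viewed, and the job is handed in when it is done.

Besides the shell and the picture viewer there is one more tool, called after "Emit:" by a JSON object that holds its "op" and its "data". apply_moves: Moves the arm, as the interface text tells. Its arguments: {"type":"object","properties":{"dp":{"type":"array","items":{"type":"array","items":{"type":"number"}}},"delta_rot":{"type":"array","items":{"type":"array","items":{"type":"number"}}},"hand":{"type":"array","items":{"type":"number"}},"squeeze":{"type":"number"}},"required":["dp","delta_rot","hand"]}

```bash
ls; mkdir -p pics
python3 - <<'E'
from station import get_obs, optics, bot
import cv2,numpy as np
o=get_obs(); print(o)
print(bot.grip_depth,[a for a in dir(bot) if a[0]!='_'])
for n in("scene","top"):
    cv2.imwrite(f"pics/{n}0.png",optics.snapshot(n)); print(optics.camera_model(n))
E
```

```text
pics
{'time': 0.0, 'qpos': array([ 1.11707428,  0.38426768,  0.01637909,  1.37116329, -0.00628666,
        1.38816515, -0.04654098]), 'joint_vel': array([-6.86163842e-04,  2.02388623e-03, -1.43446972e-03,  1.46965671e-03,
       -2.54870458e-05,  4.34719643e-04,  8.92695336e-05]), 'effort': array([-1.20956571e-03, -6.27599072e+01,  8.43637604e-01, -3.71827626e+01,
        1.65162259e-02,  1.40206775e-02, -4.07849916e-05]), 'position': array([ 0.23793076, -0.57740463,  0.23025635]), 'eef_rot': array([-9.52992871e-04,  9.80965496e-01,  1.94179665e-01, -2.14644997e-04]), 'contact_force': array([-0.33715863, -0.21756286,  0.47344073]), 'wrist_torque': array([-0.00065713, -0.0229244 ,  0.00875712]), 'gripper_width': 0.08509766585771036}
0.0187 ['PlanningError', 'grip_depth']
{'camera_matrix': array([[475.56677387,   0.        , 287.46123056],
       [  0.        , 475.56677387, 206.3384684 ],
       [  0.        ,   0.        ,   1.        ]]), 'eye': array([0.08546727, 0.75769526, 0.67045907]), 'orientation': array([-0.26396822, -0.12241078,  0.43158117,  0.85385834])}
{'camera_matrix': array([[526.16922039,   0.        , 276.21191988],
       [  0.        , 526.16922039, 211.69939944],
       [  0.        ,   0.        ,   1.        ]]), 'eye': array([0.37178607, 0.07495867, 1.29761953]), 'orientation': array([-0.69498755, -0.05748621,  0.04247978,  0.71546007])}
```

View pics/scene0.png

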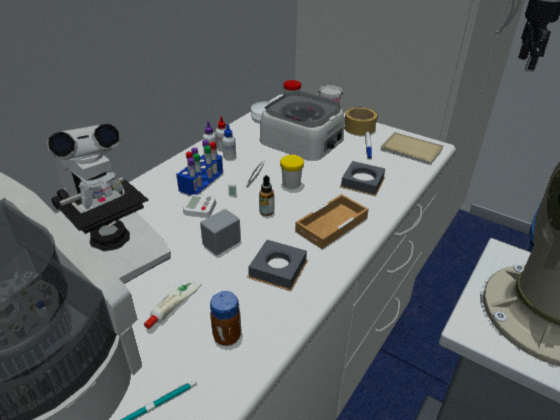

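View pics/top0.png

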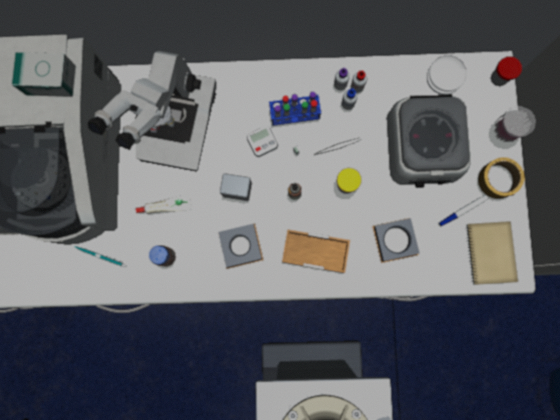

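```bash
cat > h.py <<'E'
import numpy as np,cv2
from scipy.spatial.transform import Rotation as R
from station import get_obs, optics, ticket, look_for, outline_of, tip_of, bot
def Rq(q): q=np.asarray(q); return R.from_quat([q[1],q[2],q[3],q[0]]).as_matrix()
def cam(n):
    c=optics.camera_model(n); return c["camera_matrix"],np.array(c["eye"]),Rq(c["orientation"])
def w(n,p): K,e,r=cam(n); return e+r@np.asarray(p)
def proj(n,P):
    K,e,r=cam(n); P=np.atleast_2d(P); c=(P-e)@r; c=c*[1,-1,-1]; u=c@K.T; return u[:,:2]/u[:,2:]
def ray(n,uv,z):
    K,e,r=cam(n); uv=np.atleast_2d(uv).astype(float); d=np.c_[uv,np.ones(len(uv))]@np.linalg.inv(K).T*[1,-1,-1]@r.T
    t=(z-e[2])/d[:,2]; return e+d*t[:,None]
names=["specimen_cup_mid","amber_bottle_mid","dropper_mid","foam_brick_mid","insert_wide_well","insert_narrow_well","pack_box_floor"]
E
python3 - <<'E'
from h import *
np.set_printoptions(precision=4,suppress=True)
for c in("top","scene"):
    for n in names:
        for d in tip_of(n,c)[:3]: print(c,n,round(d["score"],2),w(c,d["at"]))
E
```

```text
top specimen_cup_mid 0.97 [ 0.625  -0.0735  0.0327]
top amber_bottle_mid 0.93 [0.4553 0.3745 0.0457]
top amber_bottle_mid 0.35 [ 0.6203 -0.0762  0.034 ]
top dropper_mid 0.59 [0.6011 0.0544 0.0462]
top foam_brick_mid 0.59 [0.6171 0.1934 0.0284]
top insert_wide_well 0.76 [ 0.4768 -0.1917  0.0056]
top insert_narrow_well 0.95 [0.4747 0.1892 0.0077]
top pack_box_floor 0.75 [ 0.4528  0.0106 -0.0001]
top pack_box_floor 0.53 [ 0.623  -0.073   0.0312]
scene specimen_cup_mid 0.61 [ 0.6202 -0.0798  0.036 ]
scene specimen_cup_mid 0.58 [0.4741 0.1883 0.0115]
scene specimen_cup_mid 0.21 [0.6188 0.1928 0.0332]
scene amber_bottle_mid 0.84 [0.454  0.3735 0.0446]
scene foam_brick_mid 0.94 [0.6168 0.1936 0.0306]
scene insert_wide_well 0.63 [ 0.481  -0.194   0.0105]
scene insert_wide_well 0.35 [0.4757 0.1898 0.011 ]
scene insert_narrow_well 0.86 [0.4764 0.1877 0.0133]
scene pack_box_floor 0.61 [0.4552 0.003  0.0083]
```

Run:
```python
from h import *
np.set_printoptions(precision=4,suppress=True)
im=optics.snapshot("top")
def rect(cx,cy,z,a,L,W,n=8):
    c=np.cos(a);s=np.sin(a);p=np.array([[-L/2,-W/2],[L/2,-W/2],[L/2,W/2],[-L/2,W/2]])@np.array([[c,s],[-s,c]])
    return np.c_[p+[cx,cy],np.full(4,z)]
hsv=cv2.cvtColor(im,cv2.COLOR_BGR2HSV)
for n in names[3:]+names[:3]:
    r=outline_of(n,"top")
    if not r: print(n,"none");continue
    m=r[0]["mask"].astype(np.uint8)
    cs=max(cv2.findContours(m,cv2.RETR_EXTERNAL,cv2.CHAIN_APPROX_NONE)[0],key=cv2.contourArea)
    mr=cv2.minAreaRect(cs);z={"foam_brick_mid":.064,"specimen_cup_mid":.07,"amber_bottle_mid":.088,"dropper_mid":.1}.get(n,.028)
    P=ray("top",cv2.boxPoints(mr),z)
    print(n,round(r[0]["score"],2),mr,"ctr",P.mean(0)[:2],"sides",np.linalg.norm(P[1]-P[0]),np.linalg.norm(P[2]-P[1]),"ang",np.degrees(np.arctan2(*(P[1]-P[0])[[1,0]])))
crop=im[160:280,120:430]; cv2.imwrite("pics/crop1.png",cv2.resize(crop,None,fx=2.58,fy=2.58,interpolation=cv2.INTER_CUBIC))
```

```text
foam_brick_mid 0.7 ((235.95945739746094, 186.7432403564453), (30.08501625061035, 23.837852478027344), 9.462321281433105) ctr [0.6112 0.1933] sides 0.057839753604774155 0.07246386353228212 ang -10.075348214564377
insert_wide_well 0.59 ((395.7703857421875, 239.93563842773438), (39.23651885986328, 40.16299819946289), 76.60750579833984) ctr [ 0.4758 -0.1863] sides 0.09738166093707436 0.09408171540595069 ang -78.26840041988783
insert_narrow_well 0.85 ((240.2540740966797, 245.20492553710938), (38.76490783691406, 38.99394226074219), 76.75948333740234) ctr [0.4741 0.1888] sides 0.09478725488137213 0.09417941088160564 ang -78.38813163838704
pack_box_floor 0.69 ((315.94952392578125, 250.6651153564453), (64.55278778076172, 34.22540283203125), 9.865806579589844) ctr [0.4556 0.0066] sides 0.08274756802619596 0.15567599858782305 ang -11.54547488252752
specimen_cup_mid 0.6 ((348.5, 181.0), (24.0, 23.0), 90.0) ctr [ 0.6153 -0.0746] sides 0.05450822363934398 0.057892499247120435 ang -91.8695439555964
amber_bottle_mid 0.6 ((162.0, 255.5), (19.0, 26.0), 90.0) ctr [0.4506 0.3646] sides 0.06045908490859341 0.04375058026633729 ang -91.6705127598965
dropper_mid 0.6 ((294.5, 191.5), (15.0, 13.0), 90.0) ctr [0.5886 0.0546] sides 0.030079313059602767 0.03518508326839588 ang -91.83011777503306
```

View pics/crop1.png

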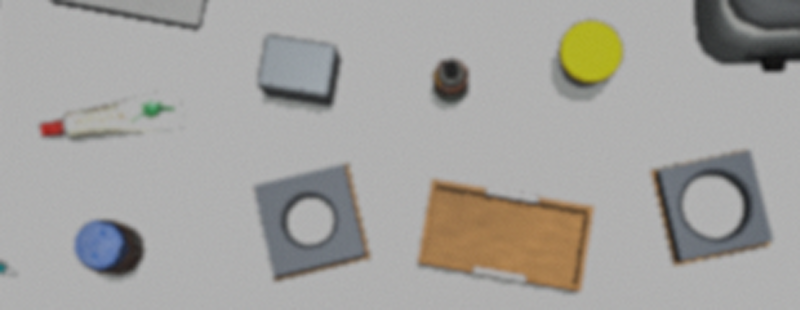

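```bash
cat >> h.py <<'E'
def rect(cx,cy,z,a,L,W):
    a=np.radians(a);c=np.cos(a);s=np.sin(a);p=np.array([[-L/2,-W/2],[L/2,-W/2],[L/2,W/2],[-L/2,W/2]])@np.array([[c,s],[-s,c]])
    return np.c_[p+[cx,cy],np.full(4,z)]
def circ(cx,cy,z,d):
    t=np.linspace(0,2*np.pi,60); return np.c_[cx+d/2*np.cos(t),cy+d/2*np.sin(t),np.full(60,z)]
def overlay(n,shapes,box,f,fn,im=None):
    im=optics.snapshot(n) if im is None else im
    x0,y0,x1,y1=box; c=cv2.resize(im[y0:y1,x0:x1],None,fx=f,fy=f,interpolation=cv2.INTER_CUBIC)
    for s,col in shapes:
        u=(proj(n,s)-[x0,y0]+.5)*f-.5
        cv2.polylines(c,[np.round(u).astype(np.int32)],True,col,1)
    cv2.imwrite(fn,c)
G=(0,255,0);M=(255,0,255);C=(255,255,0)
def shapes(cup,amb,dro,brk,wid,nar,box):
    S=[(circ(*cup,.07,.058),G),(circ(*cup,0,.045),M),(circ(*amb,.088,.04),G),(circ(*amb,0,.047),M),(circ(*dro,.058,.034),G),(circ(*dro,0,.034),M)]
    S+=[(rect(*brk[:2],.064,brk[2],.05,.068),G),(rect(*brk[:2],0,brk[2],.05,.068),M)]
    for q,d in((wid,.061),(nar,.046)): S+=[(rect(*q[:2],.028,q[2],.088,.088),G),(circ(*q[:2],.008,d),M),(circ(*q[:2],.024,d),C)]
    S+=[(rect(*box[:2],.028,box[2],.08,.154),G),(rect(*box[:2],.004,box[2],.07,.144),M)]
    return S
E
python3 - <<'E'
from h import *
S=shapes((.621,-.0765),(.4547,.374),(.601,.0544),(.617,.1935,-10.5),(.478,-.192,11),(.4753,.1887,11),(.454,.007,-11.5))
im=optics.snapshot("top")
overlay("top",S,(140,160,280,280),5.7,"pics/ovL.png",im)
overlay("top",S,(275,160,425,280),5.3,"pics/ovR.png",im)
overlay("scene",S,(190,140,400,355),2.79,"pics/ovS.png")
E
```

```text
(no output)
```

View pics/ovL.png

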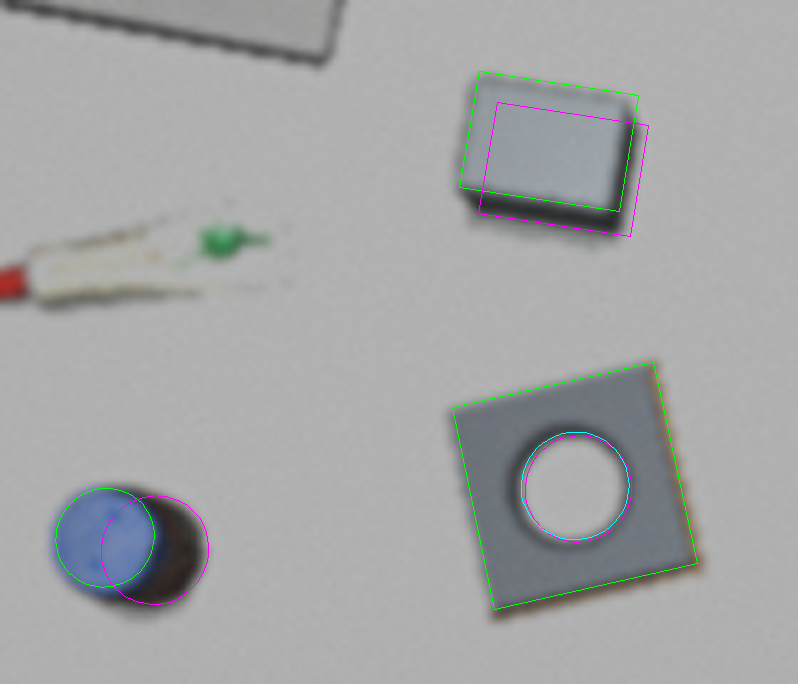

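View pics/ovR.png

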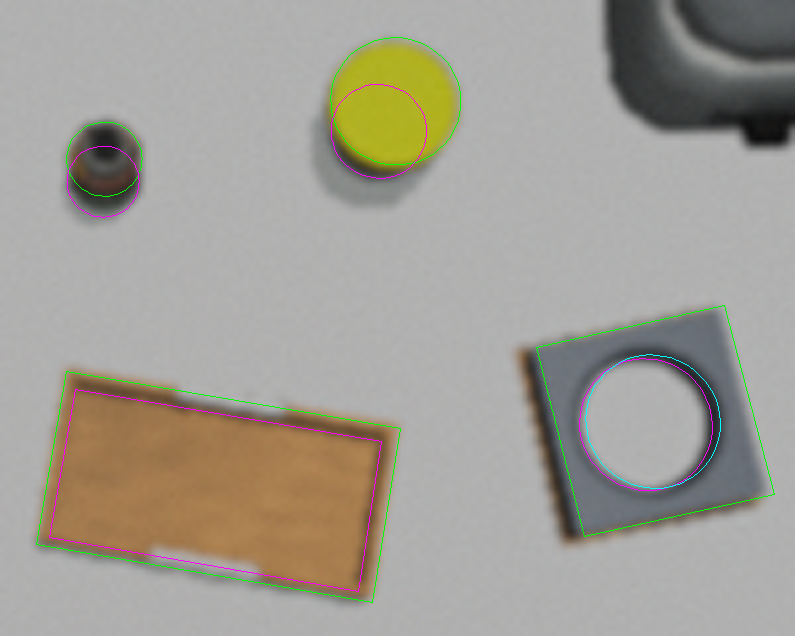

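View pics/ovS.png

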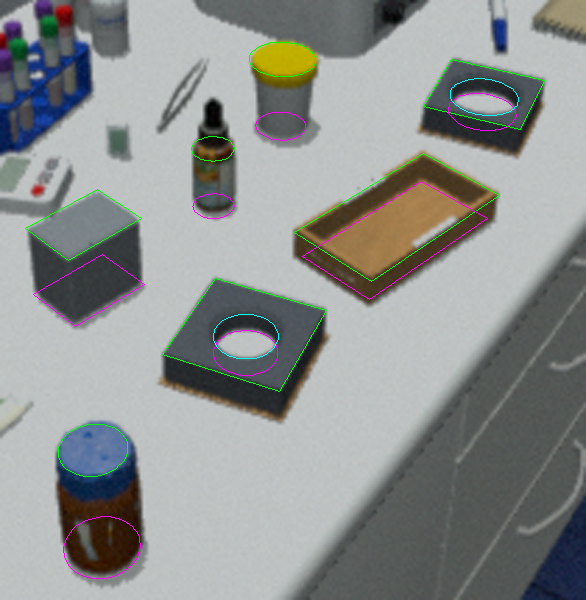

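```bash
python3 - <<'E'
from h import *
np.set_printoptions(precision=3,suppress=True)
for z in(0,.1,.15,.3): print(z,"centrifuge L, near",ray("top",[[388,150],[425,187]],z)[:,:2].ravel(),"cabinet",ray("top",[[95,245],[118,180]],z)[:,:2].ravel(), "mscope",ray("top",[[200,165],[150,130]],z)[:,:2].ravel())
o=get_obs(); r=Rq(o["eef_rot"]); print(o["position"],r)
# dp/rot helper
E
cat >> h.py <<'E'
JA=-11.0
def Rt(a):  # tool down, tool y along angle a (deg)
    a=np.radians(a); y=np.array([np.cos(a),np.sin(a),0]); z=np.array([0,0,-1.]); x=np.cross(y,z); return np.c_[x,y,z]
def plan(pts,a=JA,cur=None):
    """dp, rot from current commanded (approx measured) pose to world points"""
    o=get_obs(); r=Rq(o["eef_rot"]); p=o["position"]
    print("t",o["time"],"pos",np.round(p,4),"w",round(o["gripper_width"],4),"F",np.round(o["contact_force"],1),"jaw",round(np.degrees(np.arctan2(r[1,1],r[0,1])),2),"tilt",np.round(r[:2,2],4))
    print("rot",np.round(R.from_matrix(r.T@Rt(a)).as_rotvec(),3))
    for q in pts: print(q,"->",np.round(r.T@(np.array(q)-p),4))
E
python3 -c "
from h import *
plan([(.5,-.15,.23),(.621,-.0765,.16),(.621,-.0765,.04)])"
```

```text
0 centrifuge L, near [ 0.705 -0.186  0.608 -0.272] cabinet [0.487 0.553 0.65  0.498] mscope [0.682 0.29  0.778 0.418]
0.1 centrifuge L, near [ 0.68  -0.166  0.59  -0.246] cabinet [0.478 0.516 0.629 0.466] mscope [0.658 0.273 0.747 0.391]
0.15 centrifuge L, near [ 0.667 -0.156  0.581 -0.232] cabinet [0.474 0.498 0.618 0.449] mscope [0.646 0.265 0.731 0.378]
0.3 centrifuge L, near [ 0.628 -0.126  0.553 -0.192] cabinet [0.461 0.443 0.586 0.4  ] mscope [0.611 0.24  0.684 0.338]
[ 0.238 -0.578  0.231] [[ 0.925  0.381  0.   ]
 [ 0.381 -0.925  0.   ]
 [ 0.    -0.    -1.   ]]
t 1.3 pos [ 0.2381 -0.5778  0.2313] w 0.0857 F [-0.2 -0.  -0.3] jaw -67.61 tilt [0.     0.0001]
rot [-0.    -0.    -0.988]
(0.5, -0.15, 0.23) -> [ 0.4051 -0.2958  0.0013]
(0.621, -0.0765, 0.16) -> [ 0.545  -0.3177  0.0713]
(0.621, -0.0765, 0.04) -> [ 0.545  -0.3177  0.1913]
```

Emit:
{"op": "apply_moves", "data": {"dp": [[0.405,-0.296,0],[0.405,-0.296,0],[0.405,-0.296,0],[0.405,-0.296,0],[0.405,-0.296,0],[0.405,-0.296,0],[0.405,-0.296,0],[0.405,-0.296,0],[0.405,-0.296,0],[0.405,-0.296,0],[0.405,-0.296,0],[0.405,-0.296,0],[0.545,-0.318,0.09],[0.545,-0.318,0.09],[0.545,-0.318,0.09],[0.545,-0.318,0.09],[0.545,-0.318,0.09],[0.545,-0.318,0.09]], "delta_rot": [[0,0,-0.1],[0,0,-0.2],[0,0,-0.3],[0,0,-0.4],[0,0,-0.5],[0,0,-0.6],[0,0,-0.7],[0,0,-0.8],[0,0,-0.9],[0,0,-0.988],[0,0,-0.988],[0,0,-0.988],[0,0,-0.988],[0,0,-0.988],[0,0,-0.988],[0,0,-0.988],[0,0,-0.988],[0,0,-0.988]], "hand": [1,1,1,1,1,1,1,1,1,1,1,1,1,1,1,1,1,1], "squeeze": 30}}

```text
time: 3.1
position: [0.6203, -0.0782, 0.1411]
eef_rot: [-0.0, 0.772, 0.635, -0.001]
contact_force: [0.5, -0.9, 1.4]
gripper_width: 0.0852
```

Run:
```python
from h import *
plan([(.621,-.0765,.14),(.621,-.0765,.04)])
a=optics.snapshot("top"); cv2.imwrite("pics/a1.png",a)
b=optics.snapshot("scene"); cv2.imwrite("pics/b1.png",np.hstack([cv2.resize(b[100:300,180:430],None,fx=1.6,fy=1.6),cv2.resize(a[120:320,250:480],None,fx=1.6,fy=1.6)]))
print(get_obs()["qpos"])
```

```text
t 3.1 pos [ 0.6203 -0.0782  0.1411] w 0.0852 F [ 0.5 -0.9  1.4] jaw -11.14 tilt [-0.001  -0.0008]
rot [-0.001  0.001 -0.002]
(0.621, -0.0765, 0.14) -> [0.0018 0.0004 0.0011]
(0.621, -0.0765, 0.04) -> [0.0019 0.0004 0.1011]
[ 0.39771003  0.47682231 -0.44721171  1.47812918  0.2134282   1.23365816
 -0.27160939]
```

View pics/b1.png

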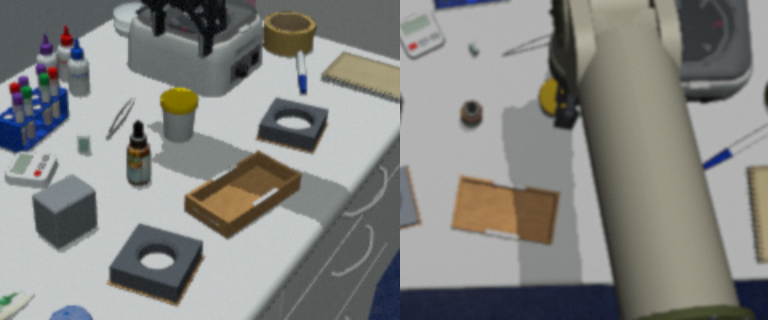

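The gripper stands just above the yellow lid (scene crop around (180,100)). I'm descending and grasping the lid.

Emit:
{"op": "apply_moves", "data": {"dp": [[0.002,0,0.03],[0.002,0,0.06],[0.002,0,0.085],[0.002,0,0.1],[0.002,0,0.1],[0.002,0,0.1],[0.002,0,0.1],[0.002,0,0.1],[0.002,0,0.1],[0.002,0,0.1],[0.002,0,0.1]], "delta_rot": [[0,0,0],[0,0,0],[0,0,0],[0,0,0],[0,0,0],[0,0,0],[0,0,0],[0,0,0],[0,0,0],[0,0,0],[0,0,0]], "hand": [1,1,1,1,1,-1,-1,-1,-1,-1,-1], "squeeze": 30}}

```text
time: 4.3
position: [0.6225, -0.0743, 0.0435]
eef_rot: [0.001, 0.772, 0.636, 0.001]
contact_force: [-1.5, -1.0, 7.1]
gripper_width: 0.0572
```

Run:
```python
from h import *
plan([(.621,-.0765,.18)])
b=optics.snapshot("scene"); cv2.imwrite("pics/b2.png",cv2.resize(b[80:280,200:420],None,fx=3,fy=3))
```

```text
t 4.3 pos [ 0.6225 -0.0743  0.0435] w 0.0572 F [-1.5 -1.   7.1] jaw -11.0 tilt [ 0.0031 -0.0006]
rot [ 0.003 -0.    -0.   ]
(0.621, -0.0765, 0.18) -> [-0.0024 -0.0006 -0.1365]
```

View pics/b2.png

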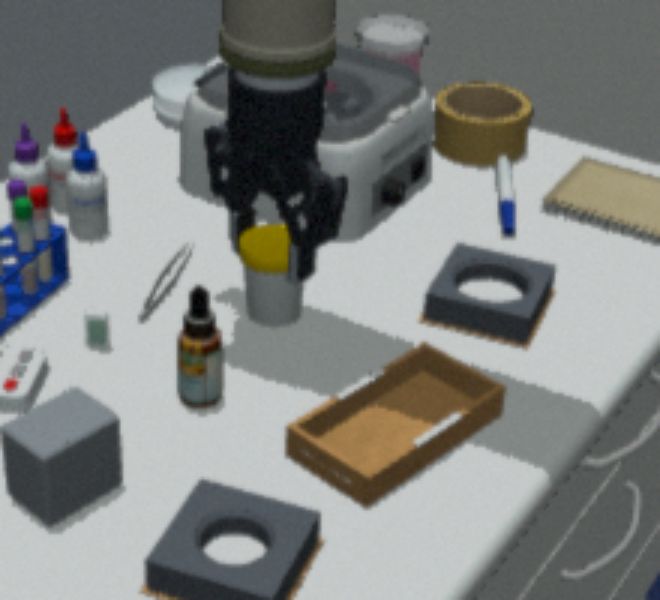

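Emit:
{"op": "apply_moves", "data": {"dp": [[0,0,-0.04],[0,0,-0.08],[0,0,-0.12],[0,0,-0.14],[0,0,-0.14]], "delta_rot": [[0,0,0],[0,0,0],[0,0,0],[0,0,0],[0,0,0]], "hand": [-1,-1,-1,-1,-1]}}

```text
time: 4.85
position: [0.6235, -0.0741, 0.1865]
eef_rot: [0.003, 0.772, 0.636, 0.003]
contact_force: [-0.0, 0.6, -0.6]
gripper_width: 0.0574
```

Run:
```python
from h import *
plan([(.4624,.0482,.18),(.4624,.0482,.0475)])
```

```text
t 4.85 pos [ 0.6235 -0.0741  0.1865] w 0.0574 F [-0.   0.6 -0.6] jaw -10.99 tilt [ 0.0081 -0.0009]
rot [ 0.008 -0.001  0.   ]
(0.4624, 0.0482, 0.18) -> [ 0.0893 -0.1816  0.005 ]
(0.4624, 0.0482, 0.0475) -> [ 0.0892 -0.1826  0.1375]
```

Emit:
{"op": "apply_moves", "data": {"dp": [[0.018,-0.036,0],[0.036,-0.073,0],[0.054,-0.109,0],[0.071,-0.145,0],[0.089,-0.182,0],[0.089,-0.182,0],[0.089,-0.182,0],[0.089,-0.182,0]], "delta_rot": [[0,0,0],[0,0,0],[0,0,0],[0,0,0],[0,0,0],[0,0,0],[0,0,0],[0,0,0]], "hand": [-1,-1,-1,-1,-1,-1,-1,-1]}}

```text
time: 5.65
position: [0.46, 0.0471, 0.1812]
eef_rot: [0.0, 0.772, 0.636, 0.0]
contact_force: [0.4, -1.2, -1.4]
gripper_width: 0.057
```

Run:
```python
from h import *
plan([(.4624,.0482,.18),(.4624,.0482,.0475)])
b=optics.snapshot("scene"); cv2.imwrite("pics/b3.png",cv2.resize(b[80:330,200:420],None,fx=2.4,fy=2.4))
for d in tip_of("specimen_cup_mid","scene")[:2]: print(d["score"],w("scene",d["at"]))
optics.snapshot("top")
for d in tip_of("specimen_cup_mid","top")[:2]: print(d["score"],w("top",d["at"]))
```

```text
t 5.65 pos [0.46   0.0471 0.1812] w 0.057 F [ 0.4 -1.2 -1.4] jaw -11.05 tilt [ 0.0001 -0.0001]
rot [ 0.     0.    -0.001]
(0.4624, 0.0482, 0.18) -> [0.0015 0.0021 0.0012]
(0.4624, 0.0482, 0.0475) -> [0.0015 0.0021 0.1337]
0.87 [0.45875164 0.04300929 0.17562665]
```

View pics/b3.png

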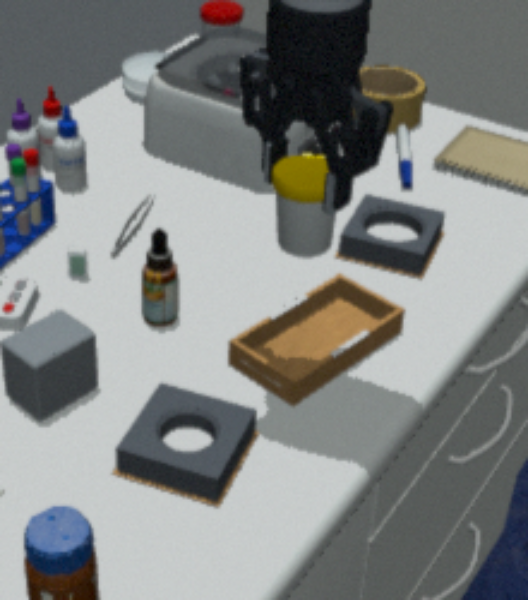

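Emit:
{"op": "apply_moves", "data": {"dp": [[0.0035,0.002,0.03],[0.0035,0.002,0.06],[0.0035,0.002,0.09],[0.0035,0.002,0.11],[0.0035,0.002,0.12],[0.0035,0.002,0.125],[0.0035,0.002,0.129],[0.0035,0.002,0.132],[0.0035,0.002,0.132],[0.0035,0.002,0.132]], "delta_rot": [[0,0,0],[0,0,0],[0,0,0],[0,0,0],[0,0,0],[0,0,0],[0,0,0],[0,0,0],[0,0,0],[0,0,0]], "hand": [-1,-1,-1,-1,-1,-1,-1,-1,-1,-1]}}

```text
time: 6.85
position: [0.4626, 0.0509, 0.0499]
eef_rot: [0.0, 0.772, 0.636, 0.0]
contact_force: [0.4, -0.2, -1.2]
gripper_width: 0.0573
```

Run:
```python
from h import *
plan([(.4624,.0482,.0475)])
b=optics.snapshot("scene"); cv2.imwrite("pics/b4.png",cv2.resize(b[130:280,240:400],None,fx=4,fy=4))
```

```text
t 6.85 pos [0.4626 0.0509 0.0499] w 0.0573 F [ 0.4 -0.2 -1.2] jaw -11.0 tilt [ 0.0011 -0.    ]
rot [ 0.001 -0.     0.   ]
(0.4624, 0.0482, 0.0475) -> [-0.0027  0.0003  0.0024]
```

View pics/b4.png

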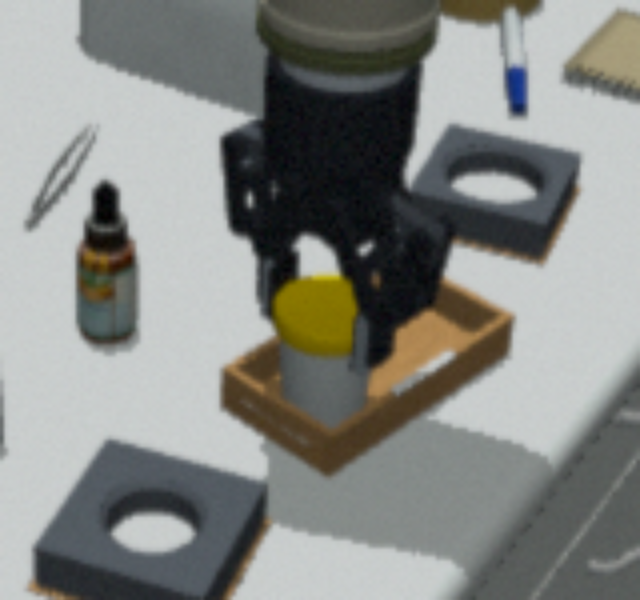

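Emit:
{"op": "apply_moves", "data": {"dp": [[0,0,0.001],[0,0,0.002],[0,0,0.003],[0,0,0.003],[0,0,0.003],[0,0,0.003],[0,0,0.003],[0,0,0.003],[0,0,0.003],[0,0,-0.03],[0,0,-0.07],[0,0,-0.11],[0,0,-0.13]], "delta_rot": [[0,0,0],[0,0,0],[0,0,0],[0,0,0],[0,0,0],[0,0,0],[0,0,0],[0,0,0],[0,0,0],[0,0,0],[0,0,0],[0,0,0],[0,0,0]], "hand": [-1,-1,-1,-1,1,1,1,1,1,1,1,1,1]}}

```text
time: 8.2
position: [0.4635, 0.0513, 0.1827]
eef_rot: [0.001, 0.772, 0.636, 0.002]
contact_force: [0.6, -0.3, -0.9]
gripper_width: 0.0854
```

Run:
```python
from h import *
plan([(.535,.12,.18),(.615,.194,.15),(.615,.194,.032)],a=-10.5)
b=optics.snapshot("scene"); cv2.imwrite("pics/b5.png",cv2.resize(b[130:280,190:400],None,fx=3.8,fy=3.8))
```

```text
t 8.2 pos [0.4635 0.0513 0.1827] w 0.0854 F [ 0.6 -0.3 -0.9] jaw -10.98 tilt [0.0042 0.0002]
rot [ 0.004 -0.001 -0.008]
(0.535, 0.12, 0.18) -> [0.081  0.0571 0.0031]
(0.615, 0.194, 0.15) -> [0.1689 0.1215 0.0334]
(0.615, 0.194, 0.032) -> [0.1688 0.121  0.1514]
```

View pics/b5.png

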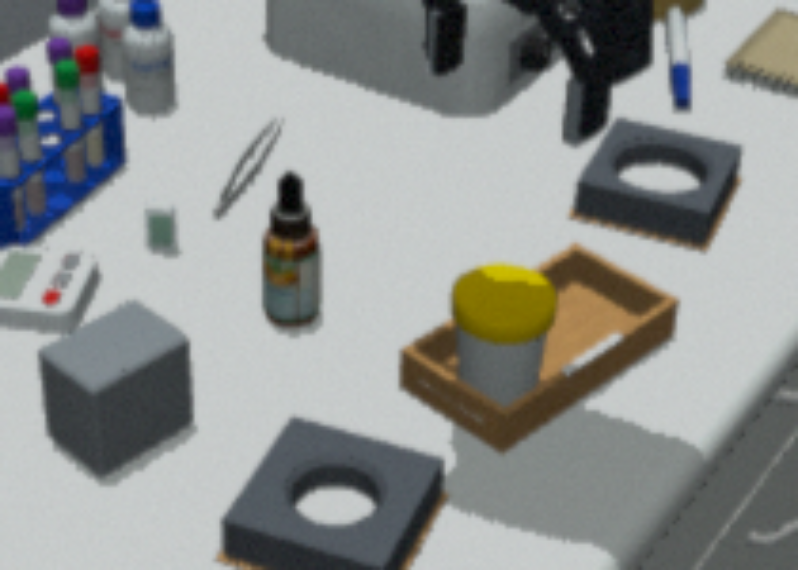

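Emit:
{"op": "apply_moves", "data": {"dp": [[0.034,0.024,0],[0.068,0.048,0],[0.101,0.073,0],[0.135,0.097,0.01],[0.169,0.121,0.03],[0.169,0.121,0.05],[0.169,0.121,0.05],[0.169,0.121,0.05]], "delta_rot": [[0,0,-0.008],[0,0,-0.008],[0,0,-0.008],[0,0,-0.008],[0,0,-0.008],[0,0,-0.008],[0,0,-0.008],[0,0,-0.008]], "hand": [1,1,1,1,1,1,1,1]}}

```text
time: 9.05
position: [0.6128, 0.1932, 0.129]
eef_rot: [-0.0, 0.769, 0.639, -0.001]
contact_force: [0.2, 0.4, 0.6]
gripper_width: 0.0855
```

Run:
```python
from h import *
plan([(.615,.194,.032)],a=-10.5)
b=optics.snapshot("scene"); cv2.imwrite("pics/b6.png",cv2.resize(b[130:280,190:400],None,fx=3.8,fy=3.8))
a=optics.snapshot("top"); cv2.imwrite("pics/a6.png",cv2.resize(a[150:290,180:430],None,fx=3.2,fy=3.2))
for n in("specimen_cup_mid","foam_brick_mid"):
  for c in("top","scene"):
    for d in tip_of(n,c)[:2]: print(n,c,d["score"],w(c,d["at"]))
```

```text
t 9.05 pos [0.6128 0.1932 0.129 ] w 0.0855 F [0.2 0.4 0.6] jaw -10.56 tilt [-0.0014 -0.0006]
rot [-0.001  0.001 -0.001]
(0.615, 0.194, 0.032) -> [0.0013 0.0021 0.097 ]
specimen_cup_mid scene 0.67 [0.46024867 0.04760367 0.04268219]
foam_brick_mid scene 0.83 [0.61828632 0.19215594 0.03272272]
```

View pics/b6.png

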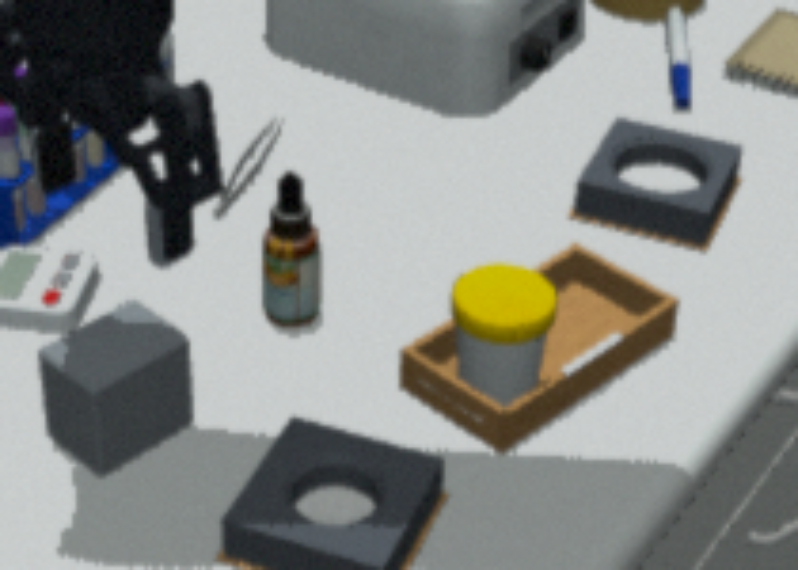

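View pics/a6.png

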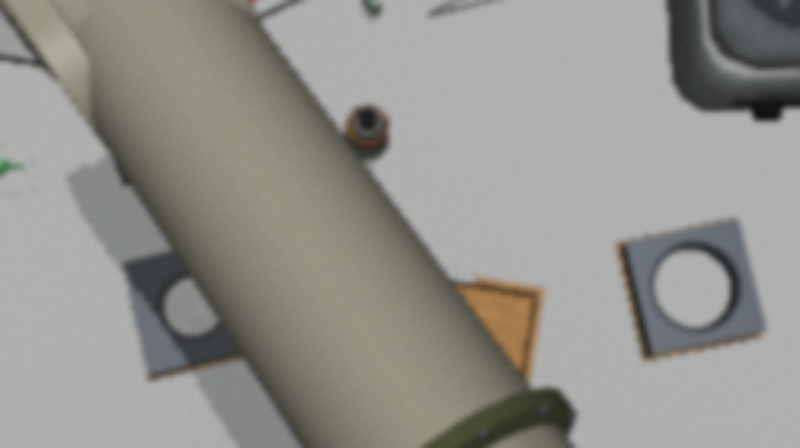

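Emit:
{"op": "apply_moves", "data": {"dp": [[0.001,0.003,0.03],[0.001,0.003,0.06],[0.001,0.003,0.085],[0.001,0.003,0.097],[0.001,0.003,0.097],[0.001,0.003,0.097],[0.001,0.003,0.097],[0.001,0.003,0.097],[0.001,0.003,0.097],[0.001,0.003,0.097],[0.001,0.003,0.097],[0.001,0.003,0.097]], "delta_rot": [[0,0,0],[0,0,0],[0,0,0],[0,0,0],[0,0,0],[0,0,0],[0,0,0],[0,0,0],[0,0,0],[0,0,0],[0,0,0],[0,0,0]], "hand": [1,1,1,1,1,-1,-1,-1,-1,-1,-1,-1]}}

```text
time: 10.55
position: [0.6175, 0.1946, 0.0342]
eef_rot: [0.001, 0.769, 0.639, 0.001]
contact_force: [0.6, -0.7, 5.6]
gripper_width: 0.0498
```

Run:
```python
from h import *
plan([(.615,.194,.18)],a=-11.3)
b=optics.snapshot("scene"); cv2.imwrite("pics/b7.png",cv2.resize(b[130:280,190:400],None,fx=3.8,fy=3.8))
```

```text
t 10.55 pos [0.6175 0.1946 0.0342] w 0.0498 F [ 0.6 -0.7  5.6] jaw -10.55 tilt [0.003 0.001]
rot [ 0.003 -0.002  0.013]
(0.615, 0.194, 0.18) -> [-0.0009 -0.002  -0.1458]
```

View pics/b7.png

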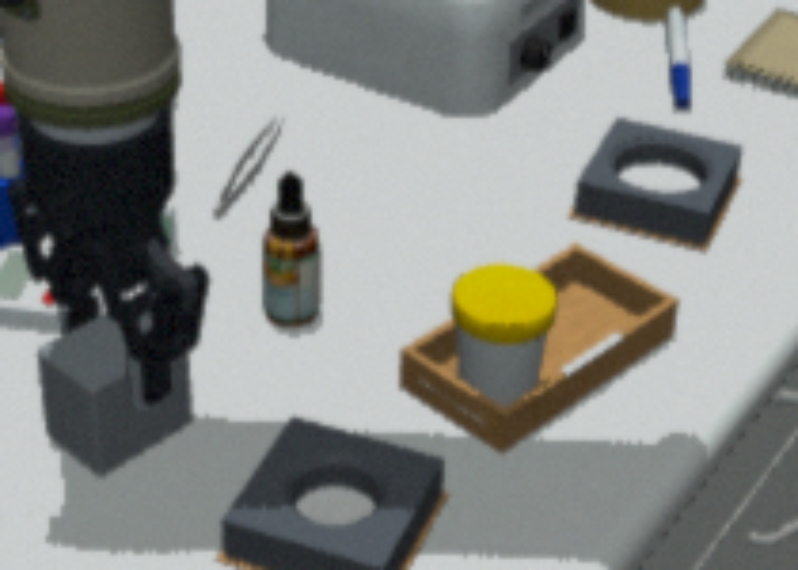

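Emit:
{"op": "apply_moves", "data": {"dp": [[0,0,-0.04],[0,0,-0.08],[0,0,-0.12],[0,0,-0.145],[0,0,-0.145]], "delta_rot": [[0,0,0],[0,0,0],[0,0,0],[0,0,0],[0,0,0]], "hand": [-1,-1,-1,-1,-1]}}

```text
time: 11.1
position: [0.6183, 0.1954, 0.1829]
eef_rot: [0.002, 0.769, 0.639, 0.004]
contact_force: [-0.1, 0.4, -0.7]
gripper_width: 0.0494
```

Run:
```python
from h import *
plan([(.448,-.022,.18)],a=-11.5)
```

```text
t 11.1 pos [0.6183 0.1954 0.1829] w 0.0494 F [-0.1  0.4 -0.7] jaw -10.54 tilt [0.0079 0.0027]
rot [ 0.007 -0.004  0.017]
(0.448, -0.022, 0.18) -> [-0.2449 -0.1277  0.0009]
```

Emit:
{"op": "apply_moves", "data": {"dp": [[-0.035,-0.018,0],[-0.07,-0.036,0],[-0.105,-0.055,0],[-0.14,-0.073,0],[-0.175,-0.091,0],[-0.21,-0.109,0],[-0.245,-0.127,0],[-0.245,-0.127,0],[-0.245,-0.127,0],[-0.245,-0.127,0],[-0.245,-0.127,0]], "delta_rot": [[0,0,0.017],[0,0,0.017],[0,0,0.017],[0,0,0.017],[0,0,0.017],[0,0,0.017],[0,0,0.017],[0,0,0.017],[0,0,0.017],[0,0,0.017],[0,0,0.017]], "hand": [-1,-1,-1,-1,-1,-1,-1,-1,-1,-1,-1]}}

```text
time: 12.2
position: [0.4471, -0.0223, 0.1772]
eef_rot: [-0.0, 0.774, 0.633, 0.0]
contact_force: [-0.6, -0.4, -0.2]
gripper_width: 0.0494
```

Run:
```python
from h import *
plan([(.448,-.022,.18),(.448,-.022,.0382)],a=-11.5)
b=optics.snapshot("scene"); cv2.imwrite("pics/b8.png",cv2.resize(b[80:280,220:420],None,fx=3,fy=3))
a=optics.snapshot("top"); cv2.imwrite("pics/a8.png",cv2.resize(a[150:290,180:430],None,fx=3.2,fy=3.2))
for n in("specimen_cup_mid","foam_brick_mid"):
  for c in("top","scene"):
    for d in tip_of(n,c)[:2]: print(n,c,d["score"],w(c,d["at"]))
```

```text
t 12.2 pos [ 0.4471 -0.0223  0.1772] w 0.0494 F [-0.6 -0.4 -0.2] jaw -11.4 tilt [-0.      0.0007]
rot [-0.    -0.001  0.002]
(0.448, -0.022, 0.18) -> [ 0.0005  0.0008 -0.0028]
(0.448, -0.022, 0.0382) -> [0.0004 0.0008 0.139 ]
specimen_cup_mid top 0.8 [0.45866993 0.0499243  0.0413812 ]
specimen_cup_mid scene 0.73 [0.45969822 0.04961043 0.04052351]
foam_brick_mid scene 0.65 [ 0.44903826 -0.0257053   0.17539158]
foam_brick_mid scene 0.26 [ 0.47908045 -0.19407039  0.00892094]
```

View pics/b8.png

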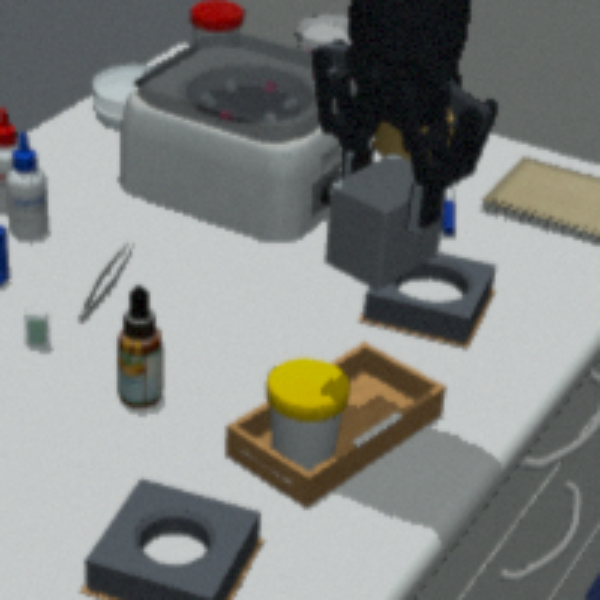

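View pics/a8.png

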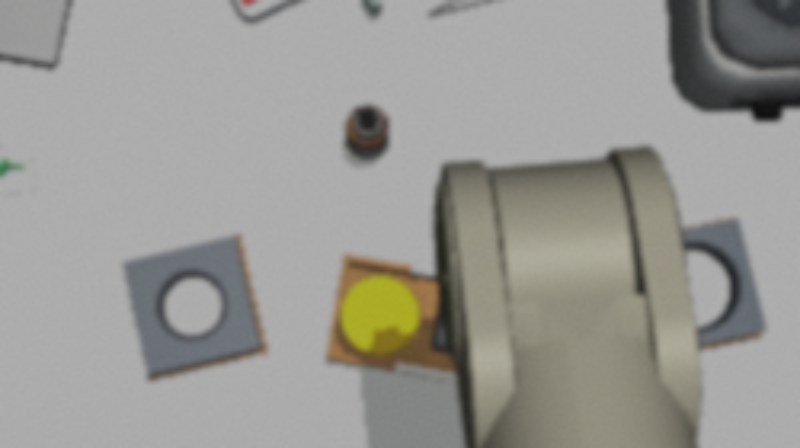

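Emit:
{"op": "apply_moves", "data": {"dp": [[0.0025,0.001,0.03],[0.0025,0.001,0.06],[0.0025,0.001,0.09],[0.0025,0.001,0.105],[0.0025,0.001,0.115],[0.0025,0.001,0.122],[0.0025,0.001,0.128],[0.0025,0.001,0.132],[0.0025,0.001,0.135],[0.0025,0.001,0.135]], "delta_rot": [[0,0,0.002],[0,0,0.002],[0,0,0.002],[0,0,0.002],[0,0,0.002],[0,0,0.002],[0,0,0.002],[0,0,0.002],[0,0,0.002],[0,0,0.002]], "hand": [-1,-1,-1,-1,-1,-1,-1,-1,-1,-1]}}

```text
time: 13.5
position: [0.4482, -0.0213, 0.0423]
eef_rot: [0.0, 0.775, 0.632, 0.0]
contact_force: [0.2, 0.9, -0.6]
gripper_width: 0.0498
```

Run:
```python
from h import *
plan([(.448,-.020,.0382)],a=-11.5)
b=optics.snapshot("scene"); cv2.imwrite("pics/b9.png",cv2.resize(b[130:280,240:400],None,fx=4,fy=4))
```

```text
t 13.5 pos [ 0.4482 -0.0213  0.0423] w 0.0498 F [ 0.2  0.9 -0.6] jaw -11.63 tilt [ 0.0001 -0.    ]
rot [ 0.     0.    -0.002]
(0.448, -0.02, 0.0382) -> [ 0.0012 -0.0005  0.0041]
```

View pics/b9.png

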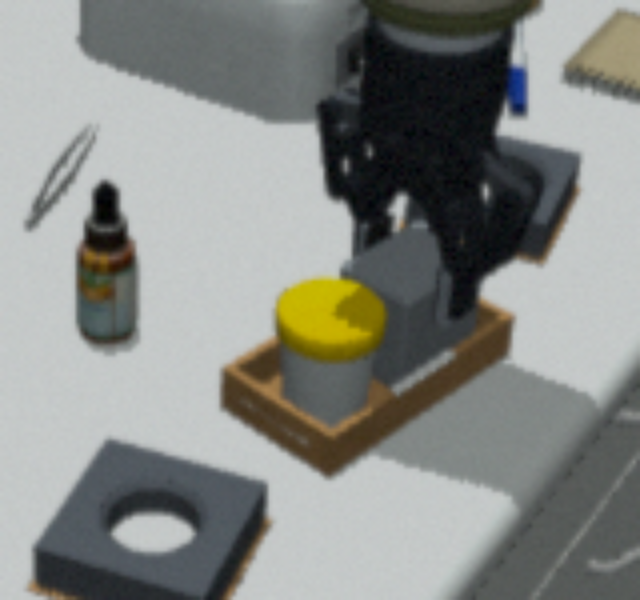

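Emit:
{"op": "apply_moves", "data": {"dp": [[0.0,0,0.002],[0.0,0,0.0035],[0.0,0,0.0045],[0.0,0,0.0045],[0,0,0.0045],[0,0,0.0045],[0,0,0.0045],[0,0,0.0045],[0,0,0.0045],[0,0,-0.03],[0,0,-0.07],[0,0,-0.11],[0,0,-0.14]], "delta_rot": [[0,0,0],[0,0,0],[0,0,0],[0,0,0],[0,0,0],[0,0,0],[0,0,0],[0,0,0],[0,0,0],[0,0,0],[0,0,0],[0,0,0],[0,0,0]], "hand": [-1,-1,-1,-1,1,1,1,1,1,1,1,1,1]}}

```text
time: 14.85
position: [0.4486, -0.0211, 0.1848]
eef_rot: [0.001, 0.775, 0.632, 0.001]
contact_force: [-0.4, -0.9, -0.0]
gripper_width: 0.0856
```

Run:
```python
from h import *
plan([(.601,.0545,.2),(.601,.0545,.033)],a=-11)
b=optics.snapshot("scene"); cv2.imwrite("pics/b10.png",cv2.resize(b[130:280,240:400],None,fx=4,fy=4))
```

```text
t 14.85 pos [ 0.4486 -0.0211  0.1848] w 0.0856 F [-0.4 -0.9 -0. ] jaw -11.61 tilt [ 0.002  -0.0002]
rot [ 0.002 -0.    -0.011]
(0.601, 0.0545, 0.2) -> [ 0.1047  0.1341 -0.0149]
(0.601, 0.0545, 0.033) -> [0.1046 0.1338 0.1521]
```

View pics/b10.png

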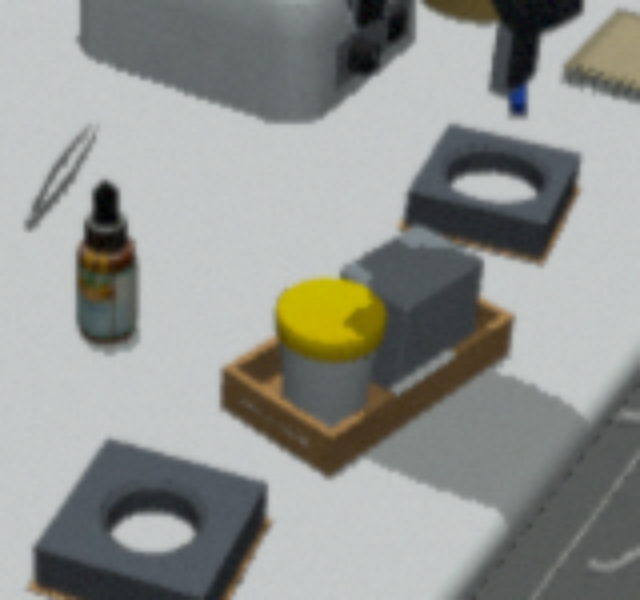

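Emit:
{"op": "apply_moves", "data": {"dp": [[0.026,0.033,0],[0.052,0.067,0],[0.078,0.1,0],[0.105,0.134,0],[0.105,0.134,0.02],[0.105,0.134,0.03],[0.105,0.134,0.03],[0.105,0.134,0.03]], "delta_rot": [[0,0,-0.011],[0,0,-0.011],[0,0,-0.011],[0,0,-0.011],[0,0,-0.011],[0,0,-0.011],[0,0,-0.011],[0,0,-0.011]], "hand": [1,1,1,1,1,1,1,1]}}

```text
time: 15.7
position: [0.6, 0.0538, 0.1525]
eef_rot: [0.0, 0.772, 0.636, -0.0]
contact_force: [1.0, 0.3, 0.2]
gripper_width: 0.0855
```

Run:
```python
from h import *
plan([(.601,.0545,.033)],a=-11)
b=optics.snapshot("scene"); cv2.imwrite("pics/b11.png",cv2.resize(b[100:250,190:390],None,fx=4,fy=4))
a=optics.snapshot("top"); cv2.imwrite("pics/a11.png",cv2.resize(a[150:290,180:430],None,fx=3.2,fy=3.2))
for n in("specimen_cup_mid","foam_brick_mid","dropper_mid"):
  for c in("top","scene"):
    for d in tip_of(n,c)[:2]: print(n,c,d["score"],w(c,d["at"]))
```

```text
t 15.7 pos [0.6    0.0538 0.1525] w 0.0855 F [1.  0.3 0.2] jaw -11.04 tilt [-0.0004 -0.0006]
rot [-0.     0.001 -0.001]
(0.601, 0.0545, 0.033) -> [0.0009 0.0009 0.1195]
specimen_cup_mid top 0.82 [0.46299562 0.04986893 0.03866361]
specimen_cup_mid scene 0.93 [0.46029014 0.04608915 0.04224113]
foam_brick_mid scene 0.75 [ 0.45153005 -0.02441383  0.03651489]
dropper_mid scene 0.96 [0.60266285 0.05154751 0.05300437]
```

View pics/b11.png

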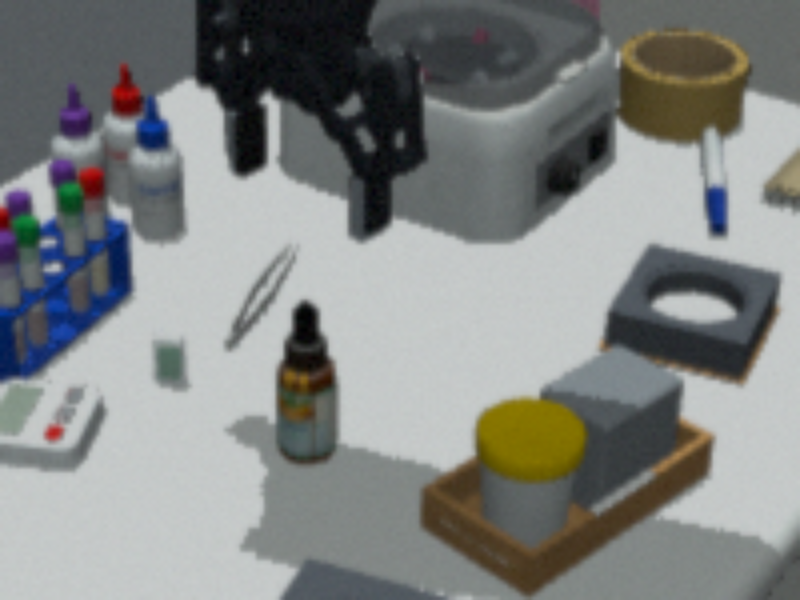

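View pics/a11.png

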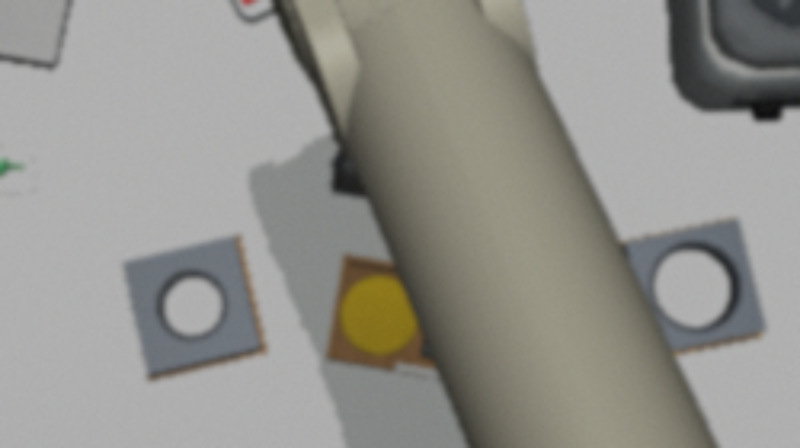

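Emit:
{"op": "apply_moves", "data": {"dp": [[0,0.001,0.03],[0,0.001,0.06],[0,0.001,0.09],[0,0.001,0.11],[0,0.001,0.117],[0,0.001,0.117],[0,0.001,0.117],[0,0.001,0.117],[0,0.001,0.117],[0,0.001,0.117],[0,0.001,0.117],[0,0.001,0.117],[0,0.001,0.117],[0,0.001,0.117]], "delta_rot": [[0,0,0],[0,0,0],[0,0,0],[0,0,0],[0,0,0],[0,0,0],[0,0,0],[0,0,0],[0,0,0],[0,0,0],[0,0,0],[0,0,0],[0,0,0],[0,0,0]], "hand": [1,1,1,1,1,1,-1,-1,-1,-1,-1,-1,-1,-1], "squeeze": 25}}

```text
time: 17.5
position: [0.6023, 0.0545, 0.0363]
eef_rot: [0.001, 0.772, 0.636, 0.001]
contact_force: [-0.5, -0.0, 5.7]
gripper_width: 0.0315
```

Run:
```python
from h import *
plan([(.601,.0545,.18)],a=-11)
b=optics.snapshot("scene"); cv2.imwrite("pics/b12.png",cv2.resize(b[100:250,190:390],None,fx=4,fy=4))
for d in tip_of("dropper_mid","scene")[:2]: print(d["score"],w("scene",d["at"]))
```

```text
t 17.5 pos [0.6023 0.0545 0.0363] w 0.0315 F [-0.5 -0.   5.7] jaw -11.0 tilt [0.0017 0.0001]
rot [ 0.002 -0.    -0.   ]
(0.601, 0.0545, 0.18) -> [-0.0002 -0.001  -0.1437]
0.79 [0.60098942 0.04983548 0.05605044]
0.37 [ 0.48219219 -0.19408448  0.00769745]
```

View pics/b12.png

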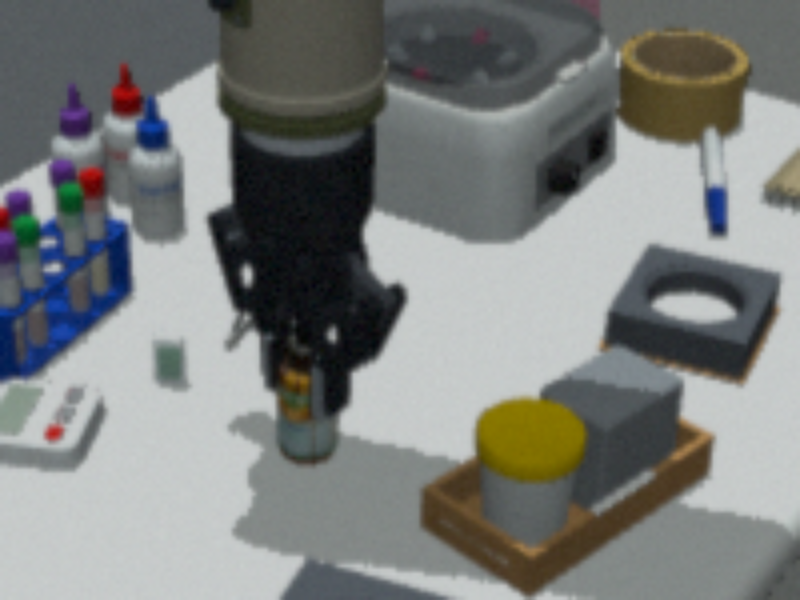

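Emit:
{"op": "apply_moves", "data": {"dp": [[0,0,-0.02],[0,0,-0.06],[0,0,-0.1],[0,0,-0.14],[0,0,-0.15],[0,0,-0.15]], "delta_rot": [[0,0,0],[0,0,0],[0,0,0],[0,0,0],[0,0,0],[0,0,0]], "hand": [-1,-1,-1,-1,-1,-1]}}

```text
time: 18.2
position: [0.6025, 0.0547, 0.1872]
eef_rot: [0.001, 0.772, 0.636, 0.001]
contact_force: [-0.0, 0.3, -0.7]
gripper_width: 0.0317
```

Run:
```python
from h import *
plan([(.4753,.1887,.18)],a=-11)
b=optics.snapshot("scene"); cv2.imwrite("pics/b13.png",cv2.resize(b[50:250,190:390],None,fx=3,fy=3))
for d in tip_of("dropper_mid","scene")[:2]: print(d["score"],w("scene",d["at"]))
```

```text
t 18.2 pos [0.6025 0.0547 0.1872] w 0.0317 F [-0.   0.3 -0.7] jaw -11.0 tilt [0.0036 0.0002]
rot [ 0.004 -0.001 -0.   ]
(0.4753, 0.1887, 0.18) -> [ 0.1073 -0.1505  0.0068]
0.66 [0.60107202 0.05047823 0.20634822]
```

View pics/b13.png

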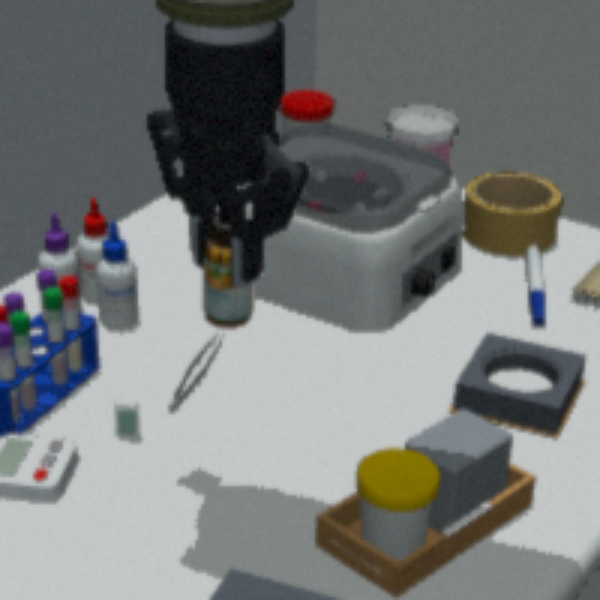

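Emit:
{"op": "apply_moves", "data": {"dp": [[0.022,-0.03,0],[0.043,-0.06,0],[0.065,-0.09,0],[0.086,-0.12,0],[0.107,-0.15,0],[0.107,-0.15,0],[0.107,-0.15,0],[0.107,-0.15,0]], "delta_rot": [[0,0,0],[0,0,0],[0,0,0],[0,0,0],[0,0,0],[0,0,0],[0,0,0],[0,0,0]], "hand": [-1,-1,-1,-1,-1,-1,-1,-1]}}

```text
time: 19.1
position: [0.4748, 0.1868, 0.1841]
eef_rot: [-0.0, 0.772, 0.636, -0.001]
contact_force: [-0.8, -0.4, -0.7]
gripper_width: 0.0318
```

Run:
```python
from h import *
plan([(.4753,.1887,.0443)],a=-11)
S=shapes((.461,.049),(.4547,.374),(.601,.0544),(.449,-.022,-11.5),(.477,-.190,11),(.4753,.1887,11),(.454,.007,-11.5))
b=optics.snapshot("scene"); cv2.imwrite("pics/b14.png",cv2.resize(b[100:300,190:390],None,fx=3,fy=3))
for d in tip_of("dropper_mid","scene")[:2]: print(d["score"],w("scene",d["at"]))
a=optics.snapshot("top")
overlay("top",S,(275,160,425,280),5.3,"pics/a14.png",a)
overlay("scene",S,(190,140,400,355),2.79,"pics/ovS14.png",b)
for n in ("dropper_mid","specimen_cup_mid","foam_brick_mid","insert_wide_well"):
  for d in tip_of(n,"top")[:1]: print(n,d["score"],w("top",d["at"]))
```

```text
t 19.1 pos [0.4748 0.1868 0.1841] w 0.0318 F [-0.8 -0.4 -0.7] jaw -11.08 tilt [-0.0019 -0.0007]
rot [-0.002  0.001 -0.001]
(0.4753, 0.1887, 0.0443) -> [0.0021 0.0004 0.1398]
0.68 [0.47245376 0.18391695 0.20163635]
specimen_cup_mid 0.92 [0.4596932  0.05323341 0.03987365]
foam_brick_mid 0.82 [ 0.45125032 -0.01881138  0.03252814]
insert_wide_well 0.95 [ 0.47574656 -0.19359233  0.00658276]
```

View pics/a14.png

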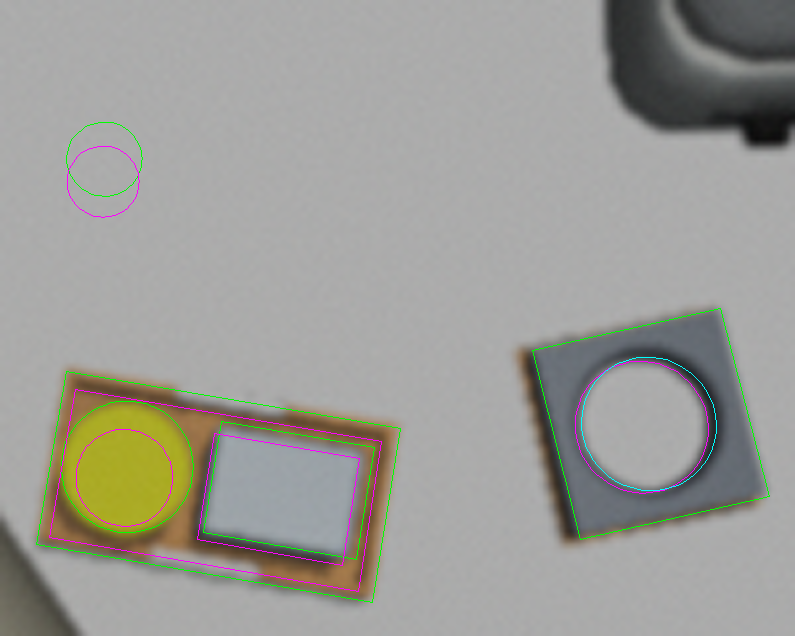

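View pics/ovS14.png

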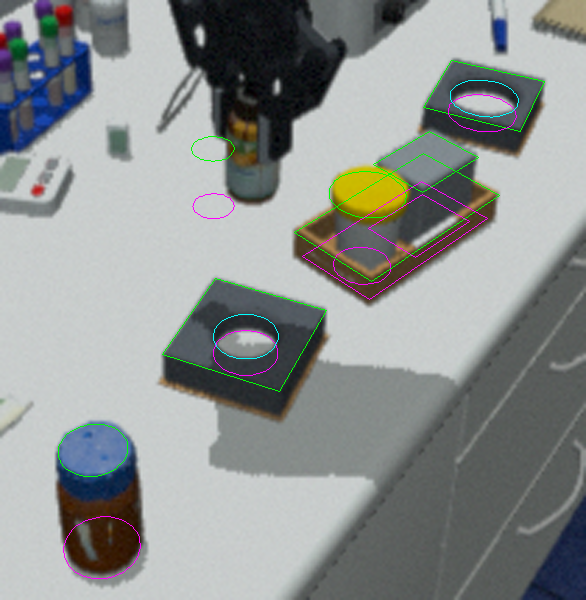

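Emit:
{"op": "apply_moves", "data": {"dp": [[0.003,0,0.03],[0.003,0,0.06],[0.003,0,0.085],[0.003,0,0.1],[0.003,0,0.11],[0.003,0,0.117],[0.003,0,0.124],[0.003,0,0.13],[0.003,0,0.135],[0.003,0,0.135]], "delta_rot": [[0,0,0],[0,0,0],[0,0,0],[0,0,0],[0,0,0],[0,0,0],[0,0,0],[0,0,0],[0,0,0],[0,0,0]], "hand": [-1,-1,-1,-1,-1,-1,-1,-1,-1,-1]}}

```text
time: 20.45
position: [0.4751, 0.1908, 0.0499]
eef_rot: [-0.0, 0.772, 0.636, -0.0]
contact_force: [-0.4, 0.1, 0.4]
gripper_width: 0.0315
```

Run:
```python
from h import *
plan([(.4753,.1887,.0443)],a=-11)
b=optics.snapshot("scene"); cv2.imwrite("pics/b15.png",cv2.resize(b[150:320,200:380],None,fx=3.5,fy=3.5))
```

```text
t 20.45 pos [0.4751 0.1908 0.0499] w 0.0315 F [-0.4  0.1  0.4] jaw -11.0 tilt [-0.0005 -0.0002]
rot [-0.  0.  0.]
(0.4753, 0.1887, 0.0443) -> [-0.0021  0.0006  0.0056]
```

View pics/b15.png

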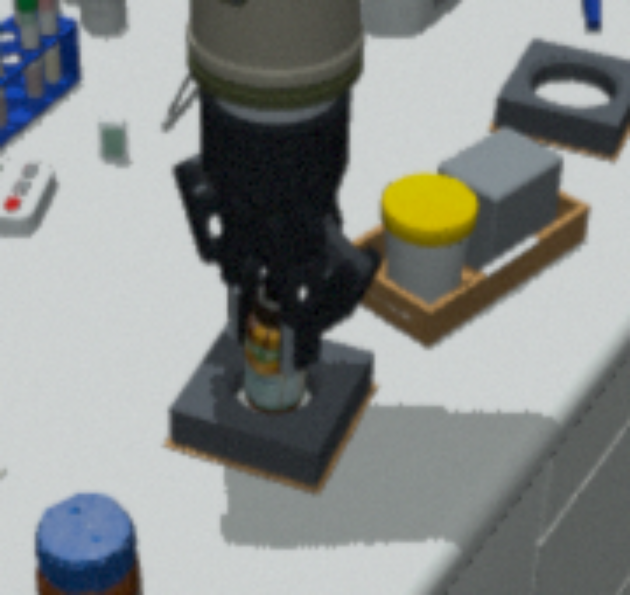

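Emit:
{"op": "apply_moves", "data": {"dp": [[0,0,0.002],[0,0,0.004],[0,0,0.006],[0,0,0.006],[0,0,0.006]], "delta_rot": [[0,0,0],[0,0,0],[0,0,0],[0,0,0],[0,0,0]], "hand": [-1,-1,-1,-1,-1]}}

```text
time: 21.0
position: [0.4754, 0.191, 0.0444]
eef_rot: [-0.0, 0.772, 0.636, 0.0]
contact_force: [0.0, 0.5, -0.1]
gripper_width: 0.0315
```

Emit:
{"op": "apply_moves", "data": {"dp": [[0,0,0.001],[0,0,0.0015],[0,0,0.0015],[0,0,0.0015],[0,0,0.0015],[0,0,0.0015],[0,0,0.0015],[0,0,0.0015],[0,0,-0.02],[0,0,-0.06],[0,0,-0.1],[0,0,-0.14],[0,0,-0.14]], "delta_rot": [[0,0,0],[0,0,0],[0,0,0],[0,0,0],[0,0,0],[0,0,0],[0,0,0],[0,0,0],[0,0,0],[0,0,0],[0,0,0],[0,0,0],[0,0,0]], "hand": [-1,-1,1,1,1,1,1,1,1,1,1,1,1]}}

```text
time: 22.3
position: [0.4779, 0.1927, 0.19]
eef_rot: [0.002, 0.772, 0.636, 0.004]
contact_force: [0.7, -0.8, -0.6]
gripper_width: 0.0855
```

Run:
```python
from h import *
plan([(.4547,.374,.18),(.4547,.374,.026)],a=-11)
b=optics.snapshot("scene"); cv2.imwrite("pics/b16.png",cv2.resize(b[150:350,200:380],None,fx=3,fy=3))
print(get_obs()["qpos"])
```

```text
t 22.3 pos [0.4779 0.1927 0.19  ] w 0.0855 F [ 0.7 -0.8 -0.6] jaw -10.99 tilt [0.009  0.0027]
rot [ 0.008 -0.004  0.   ]
(0.4547, 0.374, 0.18) -> [ 0.1735 -0.0574  0.0103]
(0.4547, 0.374, 0.026) -> [ 0.1728 -0.0587  0.1643]
[ 0.16957238  0.23483795 -0.70945342  1.7180364   0.16249429  1.24243278
 -0.7701808 ]
```

View pics/b16.png

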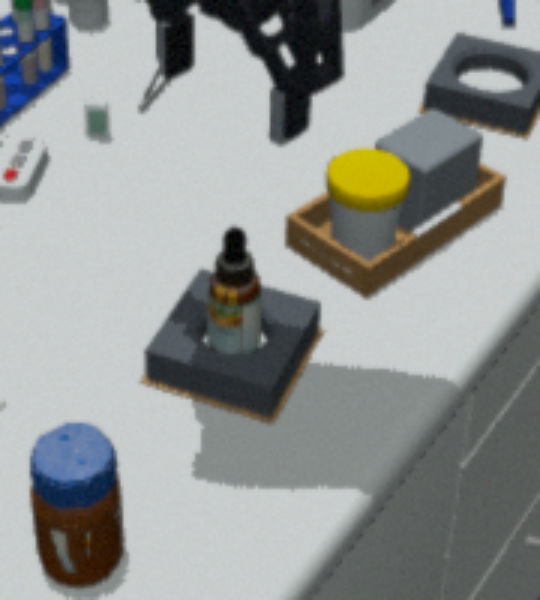

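Run:
```python
from h import *
b=optics.snapshot("scene"); a=optics.snapshot("top")
cv2.imwrite("pics/s17.png",cv2.resize(b[120:420,0:300],None,fx=2,fy=2))
cv2.imwrite("pics/t17.png",cv2.resize(a[30:310,0:260],None,fx=2.1,fy=2.1))
```

```text
(no output)
```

View pics/s17.png

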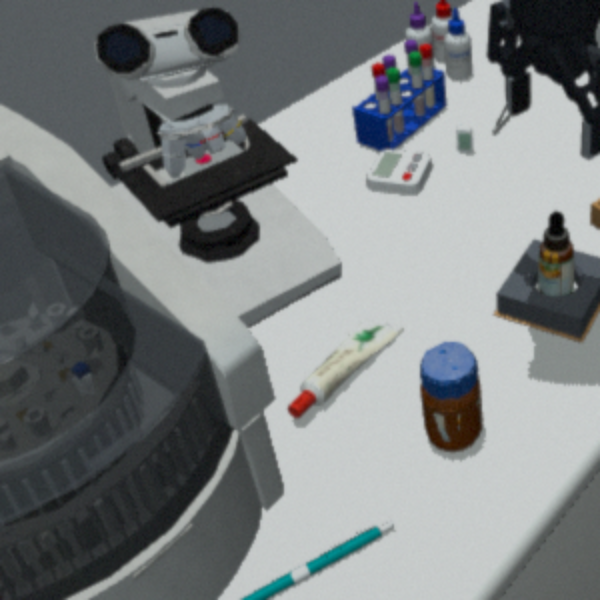

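View pics/t17.png

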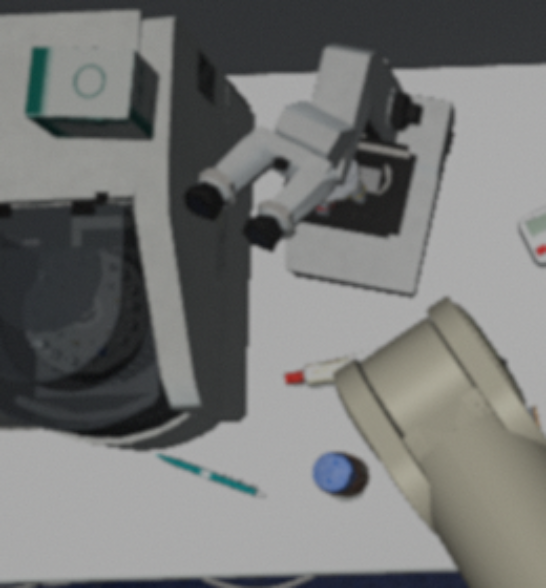

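Emit:
{"op": "apply_moves", "data": {"dp": [[0.035,-0.012,0],[0.07,-0.023,0],[0.105,-0.035,0],[0.14,-0.046,0],[0.173,-0.057,0],[0.173,-0.057,0.02],[0.173,-0.057,0.03],[0.173,-0.057,0.03],[0.173,-0.057,0.03]], "delta_rot": [[0,0,0],[0,0,0],[0,0,0],[0,0,0],[0,0,0],[0,0,0],[0,0,0],[0,0,0],[0,0,0]], "hand": [1,1,1,1,1,1,1,1,1]}}

```text
time: 23.35
position: [0.4526, 0.3703, 0.1537]
eef_rot: [0.0, 0.772, 0.635, -0.001]
contact_force: [-0.1, -0.1, -0.1]
gripper_width: 0.0855
```

Run:
```python
from h import *
plan([(.4547,.374,.026)],a=-11)
b=optics.snapshot("scene"); cv2.imwrite("pics/b18.png",cv2.resize(b[150:350,100:380],None,fx=2.8,fy=2.8))
for d in tip_of("amber_bottle_mid","scene")[:1]: print(d["score"],w("scene",d["at"]))
print(get_obs()["qpos"])
```

```text
t 23.35 pos [0.4526 0.3703 0.1537] w 0.0855 F [-0.1 -0.1 -0.1] jaw -11.09 tilt [-0.0011 -0.0014]
rot [-0.001  0.002 -0.002]
(0.4547, 0.374, 0.026) -> [0.0042 0.0014 0.1277]
0.61 [0.4538358  0.37214028 0.04583202]
[-0.17899656  0.44552915 -0.74455978  1.56738434  0.31321038  1.25106146
 -1.1674894 ]
```

View pics/b18.png

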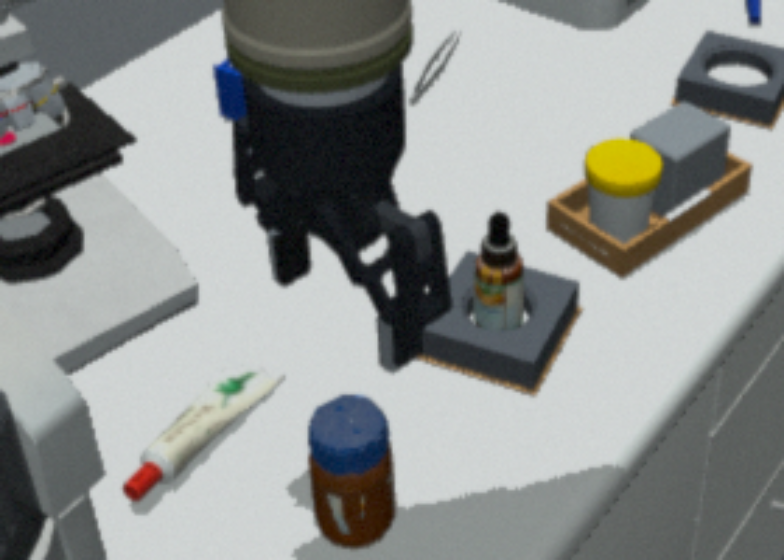

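Emit:
{"op": "apply_moves", "data": {"dp": [[0.003,0.001,0.03],[0.003,0.001,0.06],[0.003,0.001,0.09],[0.003,0.001,0.115],[0.003,0.001,0.126],[0.003,0.001,0.126],[0.003,0.001,0.126],[0.003,0.001,0.126],[0.003,0.001,0.126],[0.003,0.001,0.126],[0.003,0.001,0.126],[0.003,0.001,0.126],[0.003,0.001,0.126]], "delta_rot": [[0,0,0],[0,0,0],[0,0,0],[0,0,0],[0,0,0],[0,0,0],[0,0,0],[0,0,0],[0,0,0],[0,0,0],[0,0,0],[0,0,0],[0,0,0]], "hand": [1,1,1,1,1,1,-1,-1,-1,-1,-1,-1,-1], "squeeze": 35}}

```text
time: 24.75
position: [0.4545, 0.3755, 0.0303]
eef_rot: [-0.0, 0.772, 0.636, 0.001]
contact_force: [-1.1, -1.4, 6.6]
gripper_width: 0.0452
```

Run:
```python
from h import *
plan([(.4547,.374,.2)],a=-11)
b=optics.snapshot("scene"); cv2.imwrite("pics/b19.png",cv2.resize(b[150:370,100:380],None,fx=2.7,fy=2.7))
for d in tip_of("amber_bottle_mid","scene")[:1]: print(d["score"],w("scene",d["at"]))
```

```text
t 24.75 pos [0.4545 0.3755 0.0303] w 0.0452 F [-1.1 -1.4  6.6] jaw -10.99 tilt [0.0021 0.0018]
rot [ 0.002 -0.002  0.   ]
(0.4547, 0.374, 0.2) -> [-0.0011  0.0008 -0.1697]
0.56 [0.45360984 0.37358036 0.04655667]
```

View pics/b19.png

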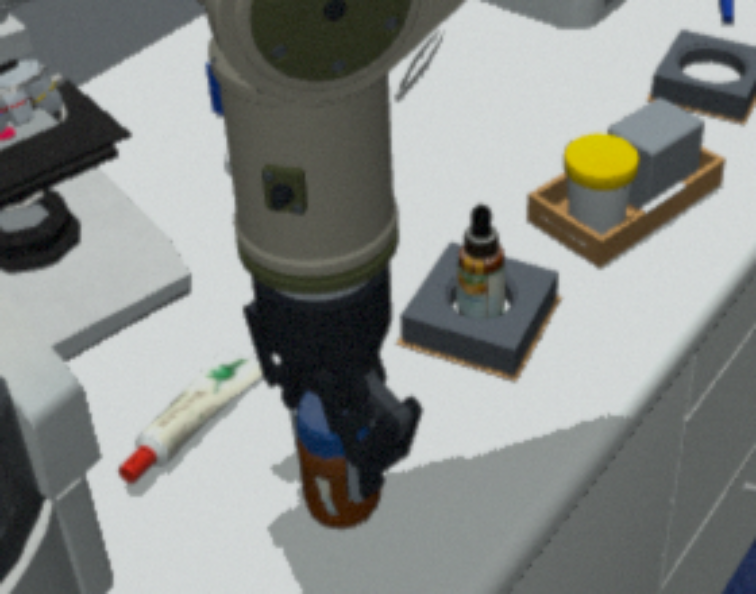

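Emit:
{"op": "apply_moves", "data": {"dp": [[0,0,-0.02],[0,0,-0.06],[0,0,-0.1],[0,0,-0.14],[0,0,-0.18],[0,0,-0.18],[0,0,-0.18]], "delta_rot": [[0,0,0],[0,0,0],[0,0,0],[0,0,0],[0,0,0],[0,0,0],[0,0,0]], "hand": [-1,-1,-1,-1,-1,-1,-1]}}

```text
time: 25.55
position: [0.4543, 0.3749, 0.2098]
eef_rot: [0.0, 0.772, 0.636, 0.002]
contact_force: [-0.4, 0.6, -1.7]
gripper_width: 0.045
```

Run:
```python
from h import *
plan([(.48,.09,.2),(.477,-.189,.2)],a=-11)
b=optics.snapshot("scene"); cv2.imwrite("pics/b20.png",cv2.resize(b[120:350,100:380],None,fx=2.6,fy=2.6))
```

```text
t 25.55 pos [0.4543 0.3749 0.2098] w 0.045 F [-0.4  0.6 -1.7] jaw -11.0 tilt [0.0027 0.0015]
rot [ 0.002 -0.002  0.   ]
(0.48, 0.09, 0.2) -> [-0.2748  0.0796  0.0095]
(0.477, -0.189, 0.2) -> [-0.5492  0.1299  0.0091]
```

View pics/b20.png

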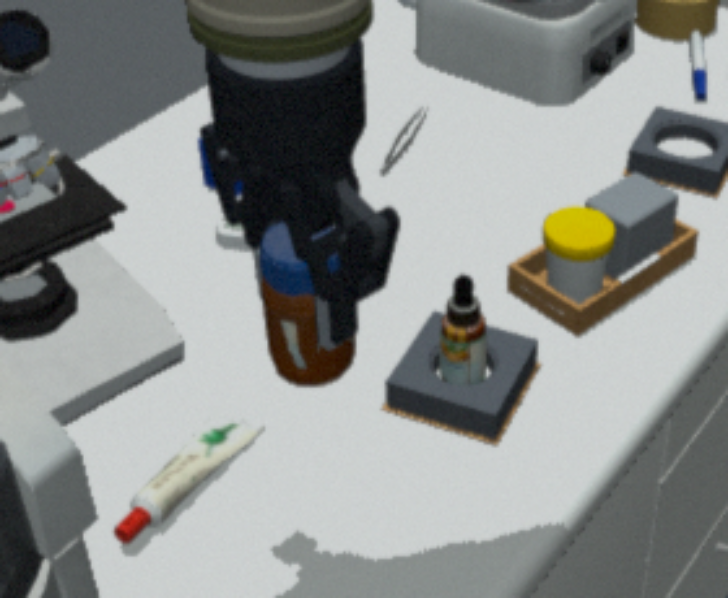

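Bottle held upright (310,320 in the crop). Now carrying it across, above everything.

Emit:
{"op": "apply_moves", "data": {"dp": [[-0.03,0.009,0],[-0.07,0.02,0],[-0.11,0.032,0],[-0.15,0.043,0],[-0.19,0.055,0],[-0.23,0.066,0],[-0.275,0.08,0],[-0.315,0.087,0],[-0.355,0.094,0],[-0.395,0.102,0],[-0.435,0.109,0],[-0.475,0.116,0],[-0.515,0.124,0],[-0.549,0.13,0],[-0.549,0.13,0],[-0.549,0.13,0],[-0.549,0.13,0],[-0.549,0.13,0]], "delta_rot": [[0,0,0],[0,0,0],[0,0,0],[0,0,0],[0,0,0],[0,0,0],[0,0,0],[0,0,0],[0,0,0],[0,0,0],[0,0,0],[0,0,0],[0,0,0],[0,0,0],[0,0,0],[0,0,0],[0,0,0],[0,0,0]], "hand": [-1,-1,-1,-1,-1,-1,-1,-1,-1,-1,-1,-1,-1,-1,-1,-1,-1,-1]}}

```text
time: 27.4
position: [0.4768, -0.1877, 0.208]
eef_rot: [-0.0, 0.771, 0.637, -0.0]
contact_force: [0.0, -0.1, -0.8]
gripper_width: 0.0452
```

Run:
```python
from h import *
plan([(.477,-.189,.0383)],a=-11)
b=optics.snapshot("scene"); cv2.imwrite("pics/b21.png",cv2.resize(b[50:300,200:450],None,fx=2.4,fy=2.4))
for d in tip_of("amber_bottle_mid","scene")[:1]: print(d["score"],w("scene",d["at"]))
a=optics.snapshot("top")
cv2.imwrite("pics/a21.png",cv2.resize(a[150:290,180:430],None,fx=3.2,fy=3.2))
for c in("scene","top"):
  for d in tip_of("insert_wide_well",c)[:1]: print(d["score"],w(c,d["at"]))
print(get_obs()["qpos"])
```

```text
t 27.4 pos [ 0.4768 -0.1877  0.208 ] w 0.0452 F [ 0.  -0.1 -0.8] jaw -10.86 tilt [-0.0006  0.0006]
rot [-0.001 -0.     0.003]
(0.477, -0.189, 0.0383) -> [-0.0014  0.0005  0.1697]
0.86 [ 0.47648361 -0.1896275   0.22243841]
0.91 [ 0.47681036 -0.19137295  0.00455479]
[ 0.69848309  0.18251265 -0.43431226  1.69387371  0.07977832  1.28254393
  0.05674051]
```

View pics/b21.png

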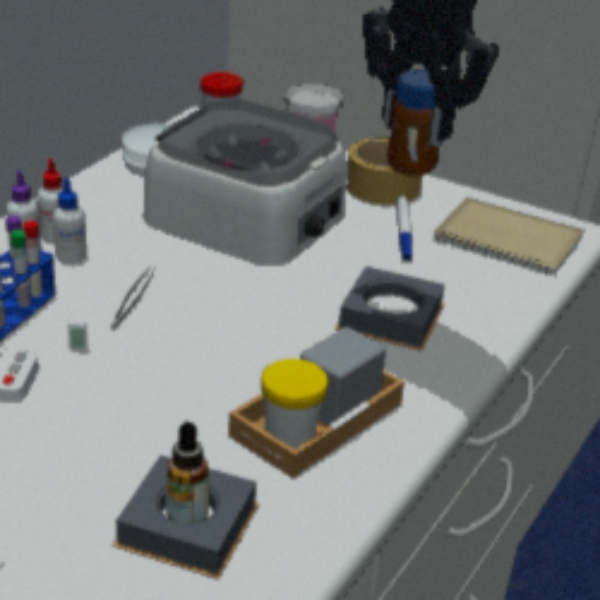

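View pics/a21.png

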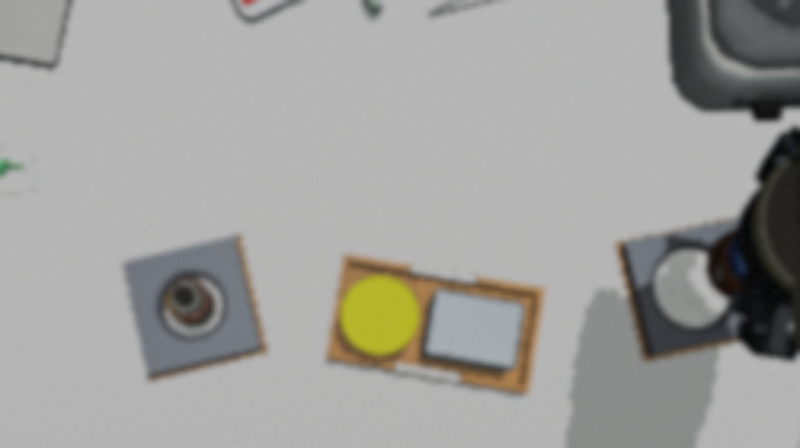

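Emit:
{"op": "apply_moves", "data": {"dp": [[-0.0015,0,0.03],[-0.0015,0,0.07],[-0.0015,0,0.105],[-0.0015,0,0.125],[-0.0015,0,0.138],[-0.0015,0,0.146],[-0.0015,0,0.154],[-0.0015,0,0.16],[-0.0015,0,0.165],[-0.0015,0,0.165],[-0.0015,0,0.165]], "delta_rot": [[0,0,0],[0,0,0],[0,0,0],[0,0,0],[0,0,0],[0,0,0],[0,0,0],[0,0,0],[0,0,0],[0,0,0],[0,0,0]], "hand": [-1,-1,-1,-1,-1,-1,-1,-1,-1,-1,-1]}}

```text
time: 28.75
position: [0.4767, -0.1908, 0.0436]
eef_rot: [0.0, 0.772, 0.636, 0.0]
contact_force: [-0.0, 0.3, -1.3]
gripper_width: 0.0449
```

Run:
```python
from h import *
plan([(.477,-.189,.0383)],a=-11)
b=optics.snapshot("scene"); cv2.imwrite("pics/b22.png",cv2.resize(b[80:240,290:450],None,fx=3.7,fy=3.7))
```

```text
t 28.75 pos [ 0.4767 -0.1908  0.0436] w 0.0449 F [-0.   0.3 -1.3] jaw -11.0 tilt [ 0.0005 -0.0001]
rot [ 0.  0. -0.]
(0.477, -0.189, 0.0383) -> [ 0.0018 -0.0001  0.0053]
```

View pics/b22.png

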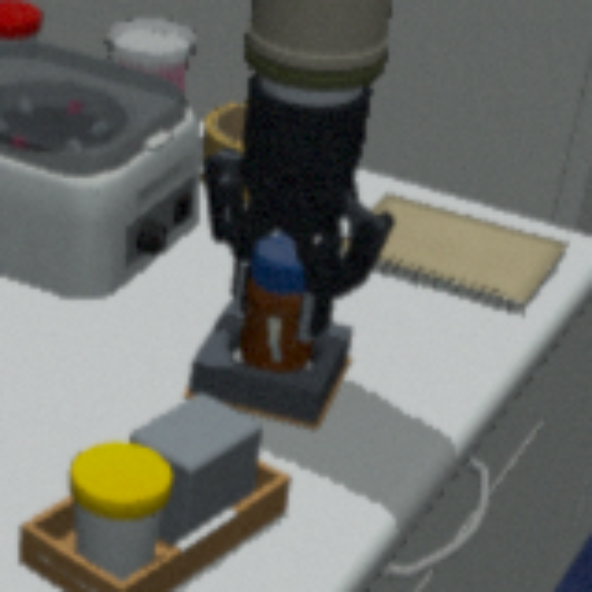

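Inside the well and clear all round. Now the last few millimetres, then release and rise.

Emit:
{"op": "apply_moves", "data": {"dp": [[0,0,0.002],[0,0,0.004],[0,0,0.0055],[0,0,0.0065],[0,0,0.0065],[0,0,0.0065]], "delta_rot": [[0,0,0],[0,0,0],[0,0,0],[0,0,0],[0,0,0],[0,0,0]], "hand": [-1,-1,-1,-1,-1,-1]}}

```text
time: 29.4
position: [0.4765, -0.1912, 0.0381]
eef_rot: [0.0, 0.772, 0.636, -0.0]
contact_force: [-5.7, 1.4, 14.3]
gripper_width: 0.0451
```

Emit:
{"op": "apply_moves", "data": {"dp": [[0,0,-0.0005],[0,0,-0.001],[0,0,-0.001],[0,0,-0.001],[0,0,-0.001],[0,0,-0.001],[0,0,-0.001],[0,0,-0.02],[0,0,-0.06],[0,0,-0.1],[0,0,-0.15],[0,0,-0.18],[0,0,-0.18],[0,0,-0.18]], "delta_rot": [[0,0,0],[0,0,0],[0,0,0],[0,0,0],[0,0,0],[0,0,0],[0,0,0],[0,0,0],[0,0,0],[0,0,0],[0,0,0],[0,0,0],[0,0,0],[0,0,0]], "hand": [-1,1,1,1,1,1,1,1,1,1,1,1,1,1]}}

```text
time: 30.8
position: [0.4767, -0.1909, 0.2172]
eef_rot: [0.001, 0.772, 0.636, 0.0]
contact_force: [-0.0, -0.8, -0.5]
gripper_width: 0.0859
```

Run:
```python
from h import *
plan([(.4,-.4,.22)],a=-11)
b=optics.snapshot("scene"); cv2.imwrite("pics/b23.png",cv2.resize(b[130:300,230:450],None,fx=3.5,fy=3.5))
```

```text
t 30.8 pos [ 0.4767 -0.1909  0.2172] w 0.0859 F [-0.  -0.8 -0.5] jaw -11.01 tilt [ 0.0012 -0.0007]
rot [ 0.001  0.    -0.   ]
(0.4, -0.4, 0.22) -> [-0.2199 -0.0354 -0.0028]
```

View pics/b23.png

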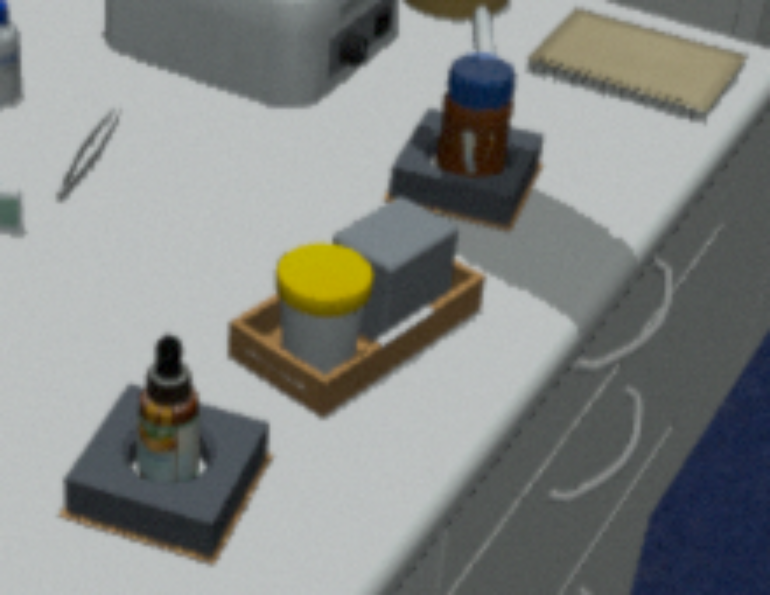

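Emit:
{"op": "apply_moves", "data": {"dp": [[-0.04,-0.007,-0.02],[-0.08,-0.014,-0.02],[-0.12,-0.02,-0.02],[-0.16,-0.026,-0.02],[-0.2,-0.032,-0.02],[-0.22,-0.035,-0.02],[-0.22,-0.035,-0.02],[-0.22,-0.035,-0.02]], "delta_rot": [[0,0,0],[0,0,0],[0,0,0],[0,0,0],[0,0,0],[0,0,0],[0,0,0],[0,0,0]], "hand": [1,1,1,1,1,1,1,1]}}

```text
time: 31.65
position: [0.3997, -0.3994, 0.2349]
eef_rot: [-0.002, 0.772, 0.636, 0.0]
contact_force: [0.3, 0.7, -0.2]
gripper_width: 0.0856
```

Run:
```python
from h import *
a=optics.snapshot("top"); b=optics.snapshot("scene")
cup=(.461,.0495);amb=(.477,-.191);dro=(.475,.190);brk=(.451,-.021,-11.5)
S=[(circ(*cup,.074,.058),G),(circ(*cup,.004,.045),M),(circ(*amb,.096,.043),G),(circ(*amb,.008,.047),M),(circ(*dro,.066,.034),G),(circ(*dro,.11,.016),G),(circ(*dro,.008,.034),M),
(rect(*brk[:2],.068,brk[2],.05,.068),G),(rect(*brk[:2],.004,brk[2],.05,.068),M)]
overlay("top",S,(215,200,425,280),3.8,"pics/a24.png",a)
overlay("scene",S,(230,130,410,300),3.5,"pics/b24.png",b)
for n in names:
  for c in("top","scene"):
    for d in tip_of(n,c)[:1]: print(n,c,round(d["score"],2),np.round(w(c,d["at"]),4))
plan([(0,0,0)])
```

```text
specimen_cup_mid top 0.68 [0.4608 0.0522 0.0383]
specimen_cup_mid scene 0.57 [0.4593 0.0456 0.041 ]
amber_bottle_mid top 0.85 [ 0.4775 -0.1879  0.0525]
amber_bottle_mid scene 0.71 [ 0.4763 -0.1964  0.0511]
dropper_mid top 0.71 [0.474  0.1922 0.0544]
dropper_mid scene 0.61 [0.4757 0.1878 0.0619]
foam_brick_mid top 0.58 [ 0.4513 -0.0219  0.0327]
foam_brick_mid scene 0.88 [ 0.4468 -0.0252  0.0385]
insert_wide_well top 0.75 [ 0.4771 -0.1917  0.0066]
insert_wide_well scene 0.66 [ 0.4861 -0.1929  0.0107]
insert_narrow_well top 0.98 [0.4726 0.1856 0.0048]
insert_narrow_well scene 0.87 [0.4741 0.1874 0.0118]
pack_box_floor top 0.74 [0.4523 0.0089 0.0044]
pack_box_floor scene 0.92 [0.4562 0.0046 0.0103]
t 32.45 pos [ 0.4001 -0.4     0.2368] w 0.0855 F [ 0.1 -0.4 -0.5] jaw -11.0 tilt [0.0001 0.0001]
rot [ 0. -0. -0.]
(0, 0, 0) -> [ 0.3163 -0.4691  0.2368]
```

View pics/a24.png

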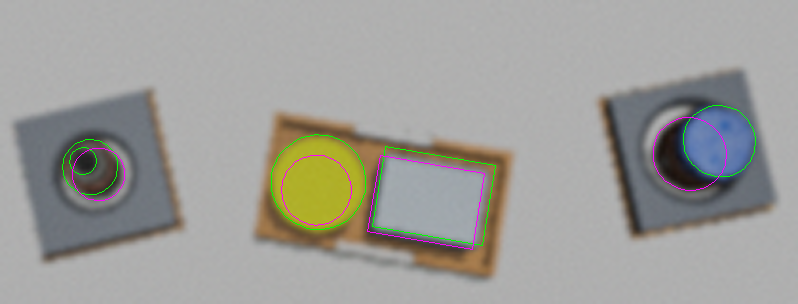

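View pics/b24.png

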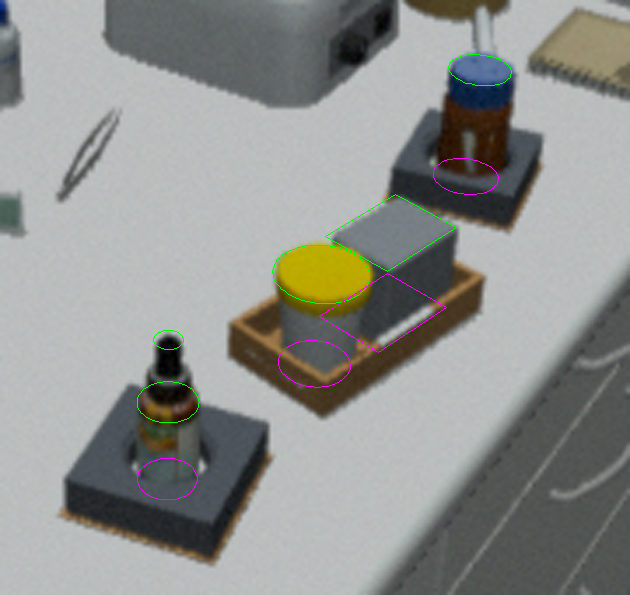

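Run:
```python
from h import *
print(get_obs()["time"],abs(get_obs()["joint_vel"]).max()); print(ticket.close_job())
```

```text
32.45 0.0009371528235867723
the job is handed in; nothing more can be done
None
```

I finished the job and handed it in at 32.5 s of the 104 s allowed, with the gripper open and held well clear of everything.

- **Cup:** I stood it first in the box, near the left (+y) short end. The lid is about 0–2 mm short of that end wall.
- **Brick:** I then set it flat on the box floor in the remaining gap, with roughly 8 mm between it and the cup's lid and 10 mm to the far end wall. The cup can therefore still move a few millimetres.
- **Dropper bottle:** it stands in the narrow well.
- **Amber bottle:** it stands in the wide well. Pressing it onto the well floor reached about 14 N, the highest force I read at the end of any move; I did not log forces in between.

**Last checks:** the final pictures from both cameras, with the known sizes drawn over them at seated height, show all four items upright and clear of the robot. Network heights for the centres, against the expected values:

| Item | Measured (mm) | Expected (mm) |
|---|---|---|
| Cup | 38–41 | 39 |
| Brick | 33–39 | 36 |
| Amber bottle | 51–53 | 52 |
| Dropper bottle | 54–62 | 59 |

**Disagreements:**
- The two cameras differed by up to about 9 mm sideways on the amber bottle and the wide well, and by 3–7 mm on the other items, more than the networks' stated 4 mm. In the pictures each bottle still sits inside its well.
- The dropper bottle read 31.5 mm between the fingers where I expected 34 mm. It was carried and released upright, so I did nothing about it.
- The force reading did not clearly show the dropper touching its well floor before release. That it is fully seated rests on the pictures and the measured height.

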